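# Hang the dipping cup in the notch of the water bath's edge

## Task

Pick up the steel dipping cup and hang it by its own hook over the front wall of the empty water bath, cup inside the bath, with the hook fully home in the one notch of the wall's grey edge guard (slide the hook along the guard to find it), then let go and leave it hanging still. Bear on the bath only gently, with less than 25 N, and leave the glassware standing where it is.

Things in the scene. Friction and masses are not known exactly. Their poses are not given: they have to be found in the camera images.
- cup_grip (a point): Centre of the dipping cup's black upright grip, a block 14 mm (x) by 24 mm (y) by 50 mm tall (z), the top of the handle; the hook is right under it. It lies 129 mm above the cup's underside. x points from the hook's lip towards the round cup, z up.
- cup_hook (a point): Middle of the underside of the hook's flat crown, 29 mm straight below the grip's centre, 100 mm above the cup's underside; axes as cup_grip. Hook 20 mm wide (y); gap between strap (+x side) and lip (-x side) 14 mm, this point midway; the lip reaches 24 mm down, then flares out for 9 mm more. The crown is 4 mm thick, the grip stands on it.
- dip_cup: Dipping cup, one loose rigid piece, 0.14 to 0.28 kg, 154 mm high, standing on the bench: round steel cup 72 mm across, 45 mm high; on its -x side an upright steel strap with the hook and black grip on top. Origin: centre of the round cup's underside, 46 mm to the +x side of the grip's centre line; axes as cup_grip.
- bath_rim (a point): Middle of the bath's front wall, at the level of the edge guard's top, 140 mm above the bench. y runs along the wall, x across it into the bath. The stiff grey guard covers the wall's top: 10 mm thick (x, centred here), 210 mm long (y), from 140 down to 88 mm above the bench. The hook's crown is level with this point when on the guard, 12 mm lower when home in the notch.
- bath: Empty water bath, fixed open steel box, inside 154 (x) by 288 mm (y), walls 6 mm, 126 mm high, floor under 8 mm; origin on the bench under its centre, axes as bath_rim. The guard's one notch, mid-length in its top, is 28 mm wide, 12 mm deep, mouth rounded 3 mm. The guard is clipped firmly up to 40 mm to either side of bath_rim; where is not measured: find it by eye or feel.
- beaker: Bystander: loose empty glass beaker, 72 mm across, 90 mm high; origin at its underside. It stands to one side of the bath, the dipping cup to the other.
- flask_a: Bystander: loose stoppered amber flask, 76 mm across, 135 mm high; origin at its underside.
- flask_b: Bystander: loose stoppered amber flask, 65 mm across, 115 mm high; origin at its underside.
- bottle: Bystander: loose amber reagent bottle, 72 mm across, 150 mm high; origin at its underside.
There are look-alikes about, which are no part of the job. What is shaped like the dip_cup but blue or yellow is not meant.

How it is judged (in metres and radians):
On the way, in this order (a step that is already met when the one before it is completed fails the run):
1. the dipping cup is lifted so that its underside is more than 120 mm above the bench (height (world z) of dip_cup above 0.12 m), for 0.1 s.
2. the hook is over the front wall and home in the notch (z of cup_hook in the frame of bath_rim between -0.016 and -0.008 m and x of cup_hook in the frame of bath_rim between -0.009 and 0.009 m and y of cup_hook in the frame of bath_rim between -0.06 and 0.06 m), for 0.2 s.
At the end, for the whole second after the job is handed in: The dipping cup hangs by its hook on the bath's front wall, cup inside the bath, the hook's crown 8 to 16 mm below the guard's top (that is, down in the notch), within 9 mm of the wall's middle line and 60 mm of the wall's middle, tilted less than 0.22 rad, at rest and released (all of step 2 and x of dip_cup in the frame of bath above -0.06 m and angle between dip_cup's own z axis and vertical below 0.22 rad and contact force between dip_cup and bath above 0.5 N and linear speed of dip_cup below 0.02 m/s and angular speed of dip_cup below 0.2 rad/s); the robot touches nothing.
It fails at once if the dipping cup is pressed or knocked on the bath or its guard with more than 25 N (contact force between dip_cup and bath above 25 N).
It fails at once if the beaker is moved more than 20 mm (distance of beaker from where it was at the start of the episode above 0.02 m).
It fails at once if a flask or the bottle is moved more than 20 mm (distance of any of flask_a, flask_b, bottle from where it was at the start of the episode above 0.02 m).
It also fails if it takes over 72 s, if anything falls off the work surface, if the arm or the gripper's body presses on something with over 40 N, if the wrist force passes 120 N, or if a joint passes its speed limit or range.

## Robot

A 6-joint arm with a two-finger parallel gripper is mounted at the origin on the work surface. World frame = base frame: x ahead of the robot, y to its left, z up, the work surface at z = 0. Lengths are in m, angles in degrees, forces in N, time in s.
With the tool pointing down it reaches from about 0.4 to 0.925 m from the base axis. Payload 3.4 kg.
Tool frame: the origin (TCP) lies between the finger pads; the fingertips stand 25 mm ahead of it and the grasp point (between the pads) lies 6 mm ahead of it; z points along the fingers, y is the direction in which the jaws open and shut (so a half turn about z gives the same grasp; the last joint's range is limited). The gripper opens to 85 mm and grips with 20 to 120 N. Pads are 22 mm wide; open, the fingers measure 114 mm over their backs; the gripper's body (76 mm by 85 mm) begins 54 mm behind the grasp point. The pads swing forward as they close: fully open they stand 13 mm farther back than shut.
Start: joints at [-68.268, 17.578, 86.31, -0, 76.112, -4.211], TCP at [0.252, -0.517, 0.256] pointing down, gripper open.
Joint ranges: [-179.03, 179.03], [-60, 130.46], [8.19, 133.38], [-81.62, 261.62], [5.75, 156.47], [-153.77, 153.77]. Speed limits (degrees/s): [147.25, 147.25, 180, 180, 180, 180].

## Interface

Orientations are given as a 3x3 rotation matrix whose columns are the frame's x, y, z axes.
In Python, from plant import * gives the robot as it stands.
- The arm moves only by the tool play_rows, never from a script. Its argument "increments" is a list of rows, each an object of numbers: "x", "y", "z": the shift along the tool's x, y, z in mm; "rx", "ry", "rz": the turn, a rotation vector about the tool's x, y, z in rad; "gripper": the opening, from 0 (shut) to 1 (fully open). A call has 1 to 12 rows; each row shifts and turns the pose as measured when the row begins, along the tool's axes as they then stand; what a row does not reach is not made up. A row lasts 1/8 s, in which the tool goes at most 62.5 mm and 10.7 degrees, less where a joint would pass 70% of its speed; a pose out of reach is approached as far as the arm can. A call is refused whole if a number of a shift passes 62.5 or a number of a turn 0.188, either way. A call with a gripper value outside its range is refused whole. The fingers move at their own pace and stop on an object; the grip force is fixed at half the most. Time passes only in rows, so rows that do not move let the fingers close. It gives the time, the measured TCP pose, the force and the opening at its end, in the units of the state.
- observe(): the state, without advancing time (a new reading comes with each control period).
- camera(name): name is "scene" or "top" or "wrist"; returns the picture (400x640x3 uint8, blue, green, red); there is no depth.
- camera_params(name): a dict with "vfov" (degrees; the focal length in pixels is half the picture's height over the tangent of half this angle, whatever the lens; pixels are square), "cx", "cy" (the principal point, pixels), "extrinsics" (4x4, takes a point from world to camera coordinates); the wrist camera has in their place "mount" (4x4, takes a point from camera to tool coordinates, whose origin is the TCP and whose axes are the flange's). Camera axes: x right, y down, z forward; pixel columns grow to the right and rows downward; lengths in m; the calibration is good to about 2 mm. The wrist camera is an equidistant fisheye: a pixel r from the principal point sees the ray r / f radians off the axis. A picture is of the moment at which its call begins: read the wrist's pose just before it. camera_params takes no time and is no camera call.
- job_done(): hands the job in, once; it reports no verdict.
The state is a dict: "t": time; "qpos": joint angles; "joint_velocities": joint speeds; "tau": joint torques, N m; "position": TCP position; "tcp_rot": TCP orientation; "contact_force": force on the tool from outside, world axes, zero at the start; "torque": the same for the moment, N m; "finger_gap": finger opening in m.
Only numpy, scipy, OpenCV 4.12 (cv2) and the standard library are available. Lean on these libraries where they do the work, as an engineer would, in place of code of your own. Each camera call takes 0.05 s, during which the arm holds its last target.

## Working session

There is one attempt and no reset: what is moved stays moved. The work goes in short steps, Python scripts to look and compute and a tool call to move; the robot and the scene stay as the last step left them, time stands still between calls to the robot, and variables do not carry over. Pictures are saved under pics/ and viewed, and the job is handed in when it is done.

Besides the shell and the picture viewer there is one more tool, called as name(argument=value, ...), one argument or row to a line, values as JSON. play_rows: Moves the arm, as the interface text tells. Its arguments: {"type":"object","properties":{"increments":{"type":"array","items":{"type":"object","properties":{"x":{"type":"number"},"y":{"type":"number"},"z":{"type":"number"},"rx":{"type":"number"},"ry":{"type":"number"},"rz":{"type":"number"},"gripper":{"type":"number"}}}}},"required":["increments"]}

```bash
mkdir -p pics; ls
python3 - <<'E'
from plant import *
import cv2
o=observe();print(o)
for n in("scene","top","wrist"):
    cv2.imwrite(f"pics/{n}0.png",camera(n));print(n,camera_params(n))
E
```

```text
pics
{'t': 0.0, 'qpos': array([-6.82681211e+01,  1.76212036e+01,  8.63821387e+01,  1.29834936e-04,
        7.61106336e+01, -4.21218977e+00]), 'joint_velocities': array([ 0.0726391 ,  0.05911227, -0.01556669,  0.0145138 , -0.08951439,
        0.08401253]), 'tau': array([ 4.05558210e-03, -4.57549810e+01, -2.51915556e+01,  2.14930578e-04,
        1.32123590e-02,  1.08599909e-05]), 'position': array([ 0.25129465, -0.51647938,  0.25540307]), 'tcp_rot': array([[ 8.99221843e-01,  4.37492329e-01, -7.34504931e-04],
       [ 4.37492920e-01, -8.99219955e-01,  1.84868542e-03],
       [ 1.48304200e-04, -1.98371902e-03, -9.99998021e-01]]), 'contact_force': array([-1.11367584,  0.14028183,  1.20931546]), 'torque': array([-0.04730783, -0.0562597 , -0.00988895]), 'finger_gap': 0.08542845513020395}
scene {'vfov': 43.263387900042495, 'cx': 317.38752391049064, 'cy': 193.4712735836386, 'extrinsics': array([[-0.43200573,  0.90176903, -0.01355199,  0.29675819],
       [ 0.73734492,  0.34450352, -0.58106781, -0.33508251],
       [-0.51932025, -0.26101711, -0.81374231,  1.61742105],
       [ 0.        ,  0. 
[... 214 characters left out ...]
e-02],
       [-9.88399977e-01,  2.08893113e-02, -1.50429788e-01,
         5.73545693e-01],
       [ 1.50416074e-01, -2.23519289e-03, -9.88620255e-01,
         1.11978747e+00],
       [ 0.00000000e+00,  0.00000000e+00,  0.00000000e+00,
         1.00000000e+00]])}
wrist {'vfov': 65.70646984690485, 'cx': 320.23310347129274, 'cy': 194.08036746720197, 'mount': array([[-2.55424248e-04, -9.55124554e-01, -2.96204357e-01,
         7.54211416e-02],
       [ 9.99999098e-01, -6.34533214e-04,  1.18375786e-03,
        -9.38918467e-04],
       [-1.31858770e-03, -2.96203788e-01,  9.55123854e-01,
        -1.16240628e-01],
       [ 0.00000000e+00,  0.00000000e+00,  0.00000000e+00,
         1.00000000e+00]])}
```

View pics/scene0.png

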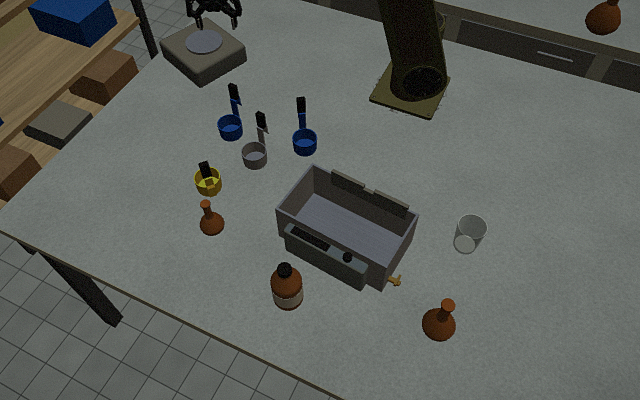

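View pics/top0.png

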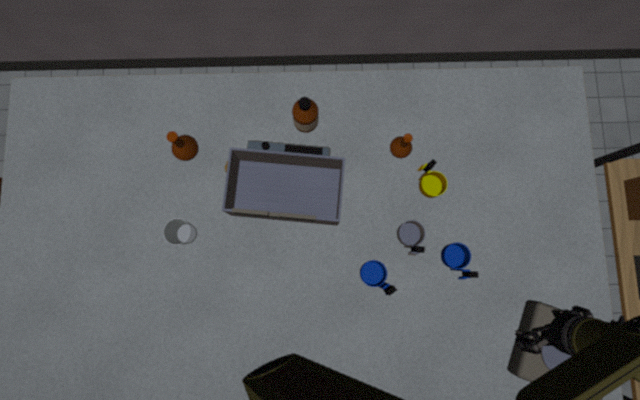

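View pics/wrist0.png

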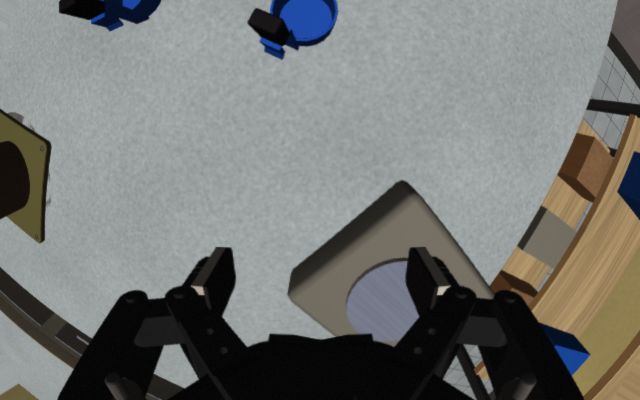

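Steel cup: scene (255,155), top view (410,233) with grip at (417,250). The guard's notch shows near scene (370,190) and top (268,215). I'll zoom in.

```bash
cat > h.py <<'E'
import numpy as np, cv2
from plant import *
def ray(n,u,v,cp=None):
    p=cp or camera_params(n); f=200/np.tan(np.radians(p['vfov'])/2)
    E=p['extrinsics'];R=E[:3,:3];t=E[:3,3]
    d=np.array([(u-p['cx'])/f,(v-p['cy'])/f,1]);return -R.T@t, R.T@d
def atz(n,u,v,z):
    c,d=ray(n,u,v);return c+d*(z-c[2])/d[2]
def proj(n,P):
    p=camera_params(n); f=200/np.tan(np.radians(p['vfov'])/2)
    q=p['extrinsics'][:3,:3]@P+p['extrinsics'][:3,3];return np.array([p['cx']+f*q[0]/q[2],p['cy']+f*q[1]/q[2]])
def wproj(P,pos,R):
    p=camera_params('wrist'); f=200/np.tan(np.radians(p['vfov'])/2)
    q=R.T@(P-pos); M=p['mount']; q=M[:3,:3].T@(q-M[:3,3])
    th=np.arctan2(np.hypot(q[0],q[1]),q[2]);ph=np.arctan2(q[1],q[0])
    return np.array([p['cx']+f*th*np.cos(ph),p['cy']+f*th*np.sin(ph)])
def wray(u,v,pos,R):
    p=camera_params('wrist'); f=200/np.tan(np.radians(p['vfov'])/2)
    a=np.array([u-p['cx'],v-p['cy']]);r=np.linalg.norm(a);th=r/f
    d=np.array([*(np.sin(th)*a/r),np.cos(th)]);M=p['mount']
    return pos+R@M[:3,3],R@M[:3,:3]@d
def watz(u,v,z,pos,R):
    c,d=wray(u,v,pos,R);return c+d*(z-c[2])/d[2]
def crop(img,x0,y0,x1,y1,s,out):
    c=img[y0:y1,x0:x1];c=np.clip(c.astype(float)*1.5,0,255).astype(np.uint8)
    cv2.imwrite(out,cv2.resize(c,None,fx=s,fy=s,interpolation=cv2.INTER_CUBIC))
E
python3 - <<'E'
from h import *
s=cv2.imread('pics/scene0.png');t=cv2.imread('pics/top0.png')
a=t[140:300,200:460]
crop(s,190,70,430,300,3,'pics/c1.png')
crop(t,215,140,355,230,5,'pics/c2.png')
crop(t,340,190,490,310,5,'pics/c3.png')
E
```

```text
(no output)
```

View pics/c1.png

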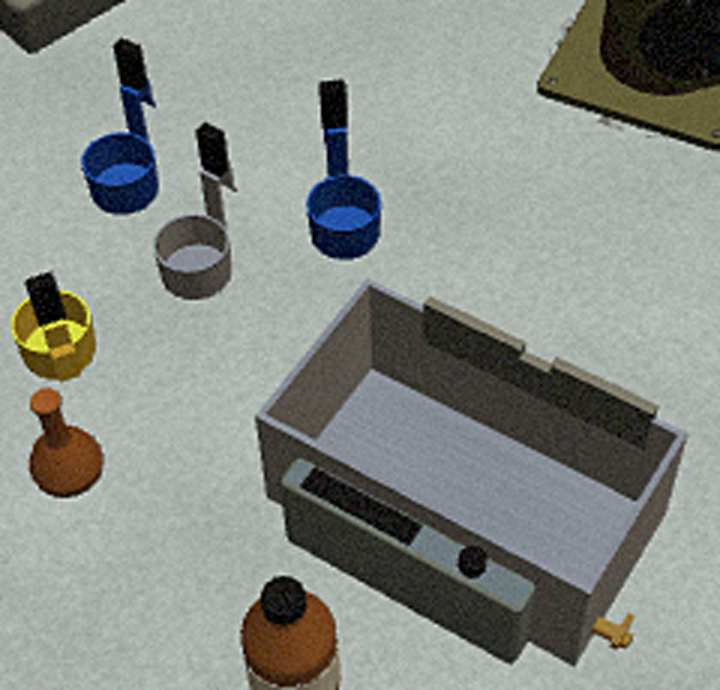

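View pics/c2.png

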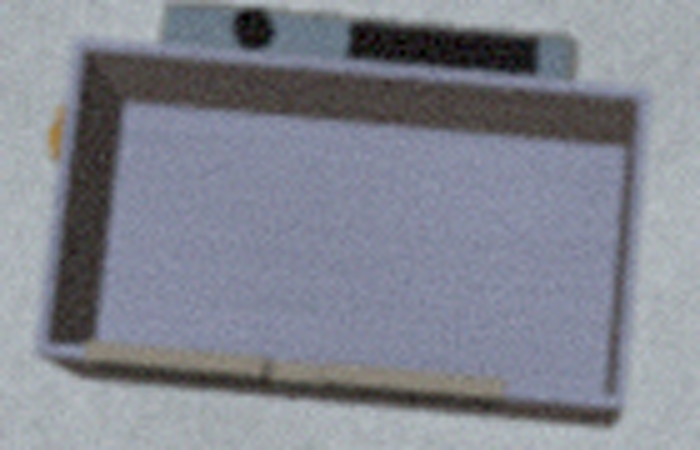

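View pics/c3.png

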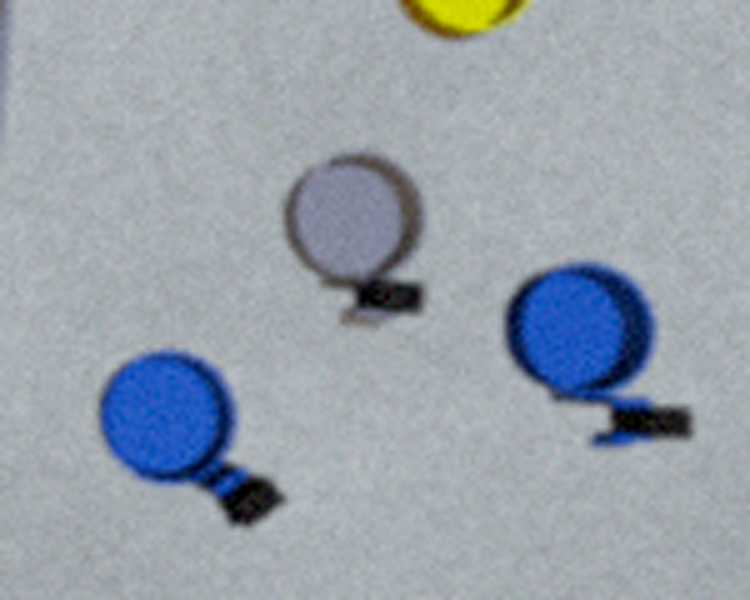

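```bash
cat > fit.py <<'E'
from h import *
from scipy.optimize import least_squares
T=lambda a:np.array(a,float)/5+[215,140]-0.4
S=lambda a:np.array(a,float)/3+[190,70]-0.33
# bath: front is toward the robot (-x local). corners local (x,y)
hx,hy=.083,.150
C={'FL':(-hx,hy),'FR':(-hx,-hy),'BL':(hx,hy),'BR':(hx,-hy)}
obs=[('top','BL',T((78,42))),('top','BR',T((648,88))),('top','FL',T((42,352))),('top','FR',T((620,403))),
('scene','FR',S((369,280))),('scene','BR',S((258,416))),('scene','FL',S((687,435))),('scene','BL',S((592,592)))]
def pt(p,l,z):
    c,s=np.cos(p[2]),np.sin(p[2]);return np.array([p[0]+c*l[0]-s*l[1],p[1]+s*l[0]+c*l[1],z])
for zr in(.126,.134):
    r=least_squares(lambda p:np.concatenate([proj(n,pt(p,C[k],zr))-o for n,k,o in obs]),[.55,0,0])
    print(zr,r.x,np.degrees(r.x[2]),np.round(r.fun.reshape(-1,2),1).tolist())
    b=r.x
rim=pt(b,(-.080,0),.14);print('rim',rim)
# notch, guard ends
for n,px in[('scene',[S((426,302)),S((525,348)),S((553,364)),S((656,408))]),('top',[T((87,352)),T((267,368)),T((503,387))])]:
    for o in px:
        w=atz(n,*o,.14)-rim;c,s=np.cos(b[2]),np.sin(b[2])
        print(n,'local',c*w[0]+s*w[1],-s*w[0]+c*w[1])
E
python3 fit.py
```

```text
0.126 [ 0.59387539  0.03457267 -0.1113286 ] -6.378659136210566 [[-1.0, -1.3], [0.7, -0.3], [-1.7, 0.2], [1.0, 0.7], [-0.6, -0.8], [-0.8, -0.0], [0.8, -1.1], [-0.1, 0.5]]
0.134 [ 0.59529484  0.03504612 -0.11225108] -6.431512978057731 [[-1.8, -2.7], [0.7, -1.6], [-2.6, -0.8], [0.9, -0.1], [-0.7, -2.4], [-1.2, -1.4], [1.3, -2.4], [0.2, -0.6]]
rim [0.51579833 0.04400736 0.14      ]
scene local 0.0018528911274423576 -0.08882138598604539
scene local 0.0006030401958493928 0.003809569040178167
scene local 0.002870013756931231 0.030645054311838615
scene local -0.0017075283037801814 0.11965773050488383
top local -0.0028542728992754438 0.11943229013160342
top local -0.00265699718885901 0.029148394563541364
top local -0.0014156552288566437 -0.08880121142096484
```

```bash
cat > cup.py <<'E'
from h import *
from scipy.optimize import least_squares
sys_b=(0.593875,0.034573,-.11133)
def solve(obs,p0=(.48,-.3,-.1)):
    def P(p,l):
        c,s=np.cos(p[2]),np.sin(p[2]);return np.array([p[0]+c*l[0]-s*l[1],p[1]+s*l[0]+c*l[1],l[2]])
    r=least_squares(lambda p:np.concatenate([(wproj(P(p,l),*n) if isinstance(n,tuple) else proj(n,P(p,l)))-o for n,l,o in obs]),p0)
    return r.x,r.fun.reshape(-1,2)
E
python3 - <<'E'
from cup import *
T=lambda a:np.array(a,float)/5+[340,190]-.4
S=lambda a:np.array(a,float)/3+[190,70]-0.33
# grip frame: origin at grip xy; cup centre +46mm x
x=.007;y=.012
obs=[('top',(.046,0,.045),T((354,219))),
('top',(0,0,.154),T((402,298))), # top face centre approx
('top',(0,0,.129),T((390,296))),
('scene',(.046,0,.045),S((192,242))),
('scene',(0,0,.129),S((212,150))),
]
p,f=solve(obs);print(p,np.degrees(p[2]),f.round(1).tolist())
b=sys_b;c,s=np.cos(b[2]),np.sin(b[2])
for l in(-.08,.0165),(-.08,0):
  print('notch/rim',b[0]+c*l[0]-s*l[1],b[1]+s*l[0]+c*l[1])
for n,z,pts in[('beaker',.0,[(464,245)])]:
  print(n,atz('scene',*pts[0],z))
print('blue1',atz('top',373,272,.03),'fl',atz('top',185,148,.05),atz('scene',211,224,.04),'bottle',atz('scene',287,290,.05))
print('bluegrip',atz('top',389,289,.129),'blue2grip',atz('top',470,273,.129), 'yellow grip',atz('top',429,165,.129))
E
```

```text
[ 0.42036275 -0.29679929 -0.10217126] -5.853982018742078 [[0.6, -0.7], [0.1, -0.5], [0.0, 0.2], [0.7, -0.1], [0.3, -0.6]]
notch/rim 0.5162034156214883 0.0598588652241076
notch/rim 0.5143702628995771 0.04346101319714536
beaker [0.48432743 0.31663058 0.        ]
blue1 [ 0.36358911 -0.19677926  0.03      ] fl [0.71288033 0.3121568  0.05      ] [ 0.72313684 -0.28218091  0.04      ] bottle [ 0.8054005  -0.02025315  0.05      ]
bluegrip [ 0.32468904 -0.22115706  0.129     ] blue2grip [ 0.3590647  -0.42243808  0.129     ] yellow grip [ 0.63301747 -0.33815321  0.129     ]
```

play_rows(
  increments=[
    {"rz": -0.17, "gripper": 1},
    {"rz": -0.17, "gripper": 1},
    {"rz": -0.17, "gripper": 1},
    {"rz": -0.17, "gripper": 1},
    {"rz": -0.17, "gripper": 1},
    {"rz": -0.16, "gripper": 1},
    {"x": 40, "y": 25, "gripper": 1},
    {"x": 40, "y": 25, "gripper": 1},
    {"x": 40, "y": 25, "gripper": 1},
    {"x": 40, "y": 25, "gripper": 1},
    {"x": 40, "y": 25, "gripper": 1},
    {"gripper": 1},
  ],
)

```text
validation failed for argument at $.in...
```

Run:
```python
from h import *
o=observe();print(o['t'],o['position'],o['tcp_rot'],o['qpos'])
im=camera('wrist');cv2.imwrite('pics/w1.png',im);np.savez('w1',p=o['position'],R=o['tcp_rot'])
```

```text
0.15 [ 0.25135863 -0.51662243  0.2555815 ] [[ 8.99203276e-01  4.37530680e-01 -6.09510431e-04]
 [ 4.37531097e-01 -8.99202118e-01  1.44566368e-03]
 [ 8.44491432e-05 -1.56662529e-03 -9.99998769e-01]] [-6.82663292e+01  1.76144319e+01  8.63653217e+01 -1.82168689e-03
  7.61101204e+01 -4.21235557e+00]
```

View pics/w1.png

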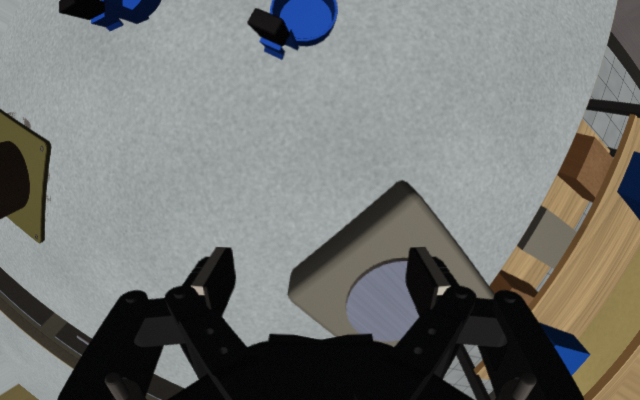

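play_rows(
  increments=[
    {"x": 0, "y": 0, "z": 0, "rx": 0, "ry": 0, "rz": -0.17, "gripper": 1},
  ],
)

```text
t: 0.32
position: [0.2513, -0.5165, 0.2554]
tcp_rot: [[0.81, 0.587, -0.001], [0.587, -0.81, 0.002], [0.001, -0.002, -1.0]]
contact_force: [-0.4, 0.1, -0.9]
finger_gap: 0.0855
```

play_rows(
  increments=[
    {"x": 0, "y": 0, "z": 0, "rx": 0, "ry": 0, "rz": -0.17, "gripper": 1},
    {"x": 0, "y": 0, "z": 0, "rx": 0, "ry": 0, "rz": -0.17, "gripper": 1},
    {"x": 0, "y": 0, "z": 0, "rx": 0, "ry": 0, "rz": -0.17, "gripper": 1},
    {"x": 0, "y": 0, "z": 0, "rx": 0, "ry": 0, "rz": -0.17, "gripper": 1},
    {"x": 0, "y": 0, "z": 0, "rx": 0, "ry": 0, "rz": -0.16, "gripper": 1},
    {"x": 40, "y": 25, "z": 0, "rx": 0, "ry": 0, "rz": 0, "gripper": 1},
    {"x": 40, "y": 25, "z": 0, "rx": 0, "ry": 0, "rz": 0, "gripper": 1},
    {"x": 40, "y": 25, "z": 0, "rx": 0, "ry": 0, "rz": 0, "gripper": 1},
    {"x": 40, "y": 25, "z": 0, "rx": 0, "ry": 0, "rz": 0, "gripper": 1},
    {"x": 40, "y": 25, "z": 0, "rx": 0, "ry": 0, "rz": 0, "gripper": 1},
    {"x": 0, "y": 0, "z": 0, "rx": 0, "ry": 0, "rz": 0, "gripper": 1},
  ],
)

```text
t: 1.7
position: [0.3938, -0.321, 0.2532]
tcp_rot: [[0.076, 0.997, -0.002], [0.997, -0.076, 0.005], [0.005, -0.002, -1.0]]
contact_force: [-0.4, -0.5, 0.2]
finger_gap: 0.0853
```

Run:
```python
from h import *
o=observe();print(o['t'],o['position'],o['tcp_rot'],o['qpos'])
im=camera('wrist');cv2.imwrite('pics/w2.png',im);np.savez('w2',p=o['position'],R=o['tcp_rot'])
```

```text
1.7 [ 0.39382467 -0.32103474  0.25317531] [[ 0.07646051  0.99707061 -0.00199508]
 [ 0.99705848 -0.07644862  0.00547699]
 [ 0.00530842 -0.00240799 -0.99998301]] [-44.05002506  12.52549642  94.11763879   0.1522167   73.65726652
 -39.70839926]
```

View pics/w2.png

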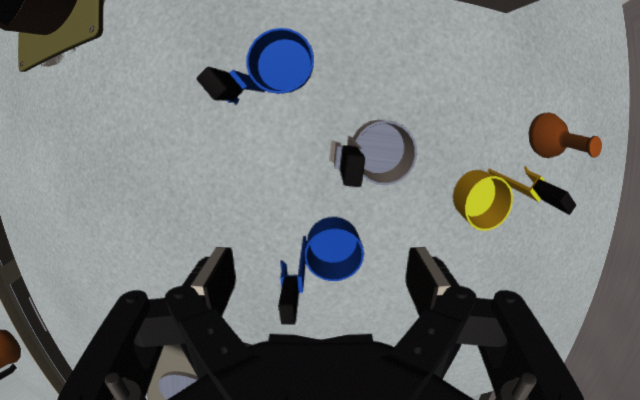

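Run:
```python
from h import *
im=cv2.imread('pics/w2.png');d=np.load('w2.npz')
crop(im,310,100,440,210,6,'pics/w2c.png')
c,s=np.cos(-.102),np.sin(-.102)
for l in [(0,0,.154),(0,0,.104),(.046,0,.045)]:
  P=np.array([.42036+c*l[0]-s*l[1],-.2968+s*l[0]+c*l[1],l[2]]);print(l,wproj(P,d['p'],d['R']))
print(wproj(d['p'],d['p'],d['R']+0), wproj(d['p']+d['R'][:,2]*.006,d['p'],d['R']))
```

```text
(0, 0, 0.154) [355.64715111 172.21489455]
(0, 0, 0.104) [349.37181053 159.38238564]
(0.046, 0, 0.045) [386.79653961 150.83361486]
[321.8294561  280.63259461] [321.75248697 273.55003308]
```

View pics/w2c.png

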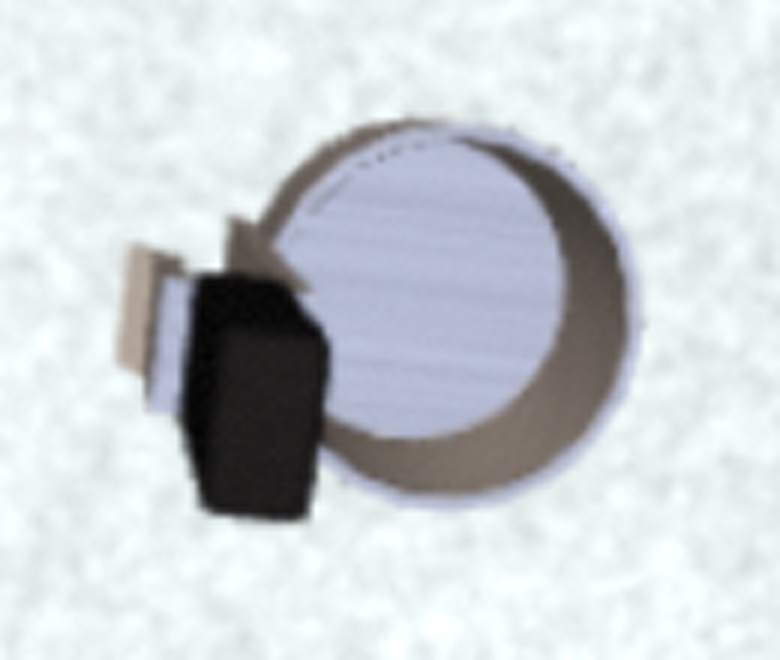

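Run:
```python
from cup import *
d=np.load('w2.npz');W=(d['p'],d['R'])
T=lambda a:np.array(a,float)/6+[310,100]-.42
x,y=.007,.012
obs=[(W,(-x,y,.154),T((222,325))),(W,(x,y,.154),T((328,345))),(W,(x,-y,.154),T((308,518))),(W,(-x,-y,.154),T((200,512))),(W,(.046,0,.045),T((440,313)))]
for ob in (obs,obs[:4]):
  p,f=solve(ob,(.42,-.297,-.1));print(p,np.degrees(p[2]),f.round(1).tolist())
```

```text
[ 0.41877613 -0.2954536  -0.16383141] -9.386848302574888 [[-1.1, -0.6], [0.7, -2.0], [0.0, 1.5], [-1.0, 0.9], [2.2, 0.5]]
[ 0.41902584 -0.2955326  -0.17138105] -9.819410926379684 [[-0.6, -0.5], [1.2, -1.8], [0.3, 1.7], [-0.8, 0.9]]
```

play_rows(
  increments=[
    {"x": 14, "y": 12, "z": 0, "rx": 0, "ry": 0, "rz": 0, "gripper": 1},
    {"x": 14, "y": 12, "z": 0, "rx": 0, "ry": 0, "rz": 0, "gripper": 1},
    {"x": 0, "y": 0, "z": 20, "rx": 0, "ry": 0, "rz": 0.09, "gripper": 1},
    {"x": 0, "y": 0, "z": 22, "rx": 0, "ry": 0, "rz": 0, "gripper": 1},
    {"x": 0, "y": 0, "z": 20, "rx": 0, "ry": 0, "rz": 0, "gripper": 1},
    {"x": 0, "y": 0, "z": 0, "rx": 0, "ry": 0, "rz": 0, "gripper": 1},
  ],
)

```text
t: 2.5
position: [0.4191, -0.3002, 0.19]
tcp_rot: [[0.175, 0.985, -0.003], [0.985, -0.175, 0.0], [-0.0, -0.003, -1.0]]
contact_force: [0.0, -0.0, 0.7]
finger_gap: 0.0852
```

```bash
cat > snap.py <<'E'
import sys
from h import *
o=observe();n=sys.argv[1]
print(o['t'],o['position'].round(4),o['tcp_rot'].round(4).tolist(),o['contact_force'].round(2),o['finger_gap'])
cv2.imwrite(f'pics/{n}.png',camera('wrist'));np.savez(n,p=o['position'],R=o['tcp_rot'])
E
python3 snap.py w3
```

```text
2.5 [ 0.4191 -0.3002  0.19  ] [[0.1746, 0.9846, -0.0027], [0.9846, -0.1746, 0.0004], [-0.0001, -0.0027, -1.0]] [ 0.02 -0.04  0.68] 0.08523755377407198
```

View pics/w3.png

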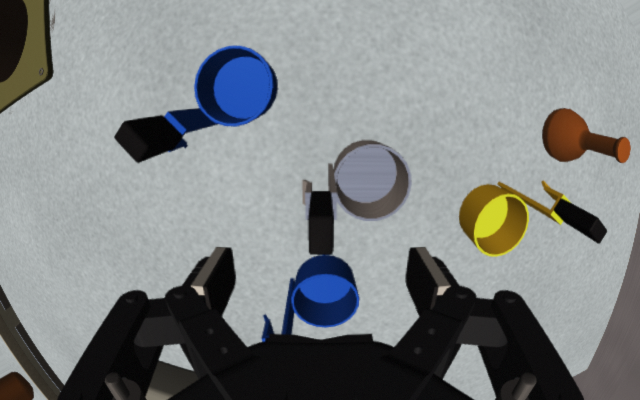

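Run:
```python
from h import *
im=cv2.imread('pics/w3.png')
crop(im,285,130,415,265,5,'pics/w3c.png')
```

```text
(no output)
```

View pics/w3c.png

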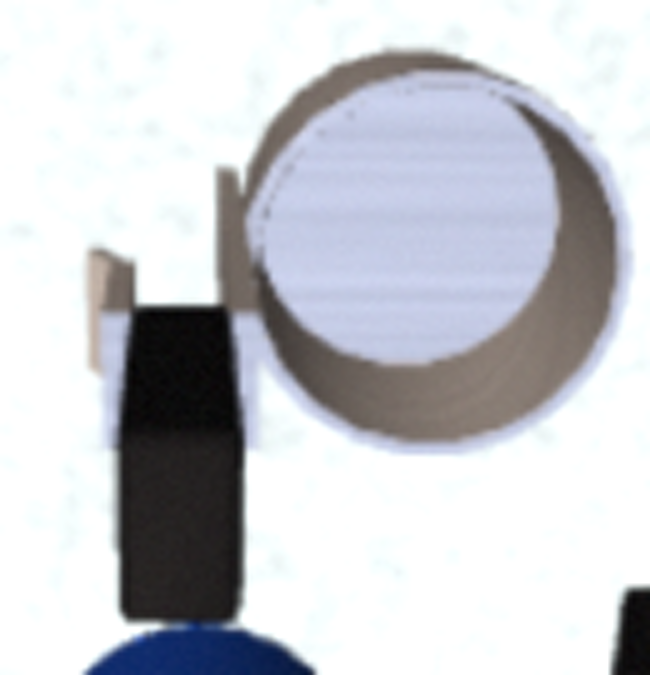

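Run:
```python
from cup import *
d=np.load('w3.npz');W=(d['p'],d['R'])
T=lambda a:np.array(a,float)/5+[285,130]-.4
x,y=.007,.012
obs=[(W,(-x,y,.154),T((118,432))),(W,(x,y,.154),T((243,432))),(W,(x,-y,.154),T((240,620))),(W,(-x,-y,.154),T((122,620))),(W,(-x,y,.104),T((134,305))),(W,(x,y,.104),T((230,305))),(W,(.046,0,.045),T((438,260)))]
p,f=solve(obs,(.42,-.297,-.1));print(p,np.degrees(p[2]),f.round(1).tolist())
```

```text
[ 0.41948458 -0.29507215 -0.16257833] -9.315052106556458 [[-0.9, -0.3], [0.6, -0.7], [1.1, 1.8], [-0.5, 2.1], [-1.1, -1.7], [0.3, -1.9], [0.7, 0.9]]
```

play_rows(
  increments=[
    {"x": 5, "y": 0, "z": 15, "rx": 0, "ry": 0, "rz": -0.01, "gripper": 1},
    {"x": 0, "y": 0, "z": 18, "rx": 0, "ry": 0, "rz": 0, "gripper": 1},
    {"x": 0, "y": 0, "z": 16, "rx": 0, "ry": 0, "rz": 0, "gripper": 1},
    {"x": 0, "y": 0, "z": 0, "rx": 0, "ry": 0, "rz": 0, "gripper": 1},
  ],
)

```text
t: 3.05
position: [0.422, -0.2968, 0.1418]
tcp_rot: [[0.164, 0.986, 0.003], [0.986, -0.164, -0.004], [-0.004, 0.004, -1.0]]
contact_force: [0.1, 0.1, 0.5]
finger_gap: 0.0853
```

```bash
python3 snap.py w4
```

```text
3.05 [ 0.422  -0.2968  0.1418] [[0.1642, 0.9864, 0.003], [0.9864, -0.1642, -0.0043], [-0.0037, 0.0037, -1.0]] [0.11 0.06 0.46] 0.08529351823454596
```

View pics/w4.png

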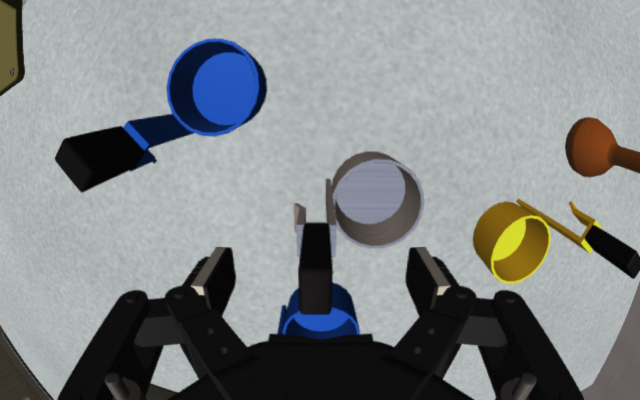

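play_rows(
  increments=[
    {"x": 2, "y": -2.5, "z": 1, "rx": 0, "ry": 0, "rz": 0, "gripper": 1},
    {"x": 0, "y": 0, "z": 0, "rx": 0, "ry": 0, "rz": 0, "gripper": 0.1},
    {"x": 0, "y": 0, "z": 0, "rx": 0, "ry": 0, "rz": 0, "gripper": 0},
    {"x": 0, "y": 0, "z": 0, "rx": 0, "ry": 0, "rz": 0, "gripper": 0},
    {"x": 0, "y": 0, "z": 0, "rx": 0, "ry": 0, "rz": 0, "gripper": 0},
    {"x": 0, "y": 0, "z": 0, "rx": 0, "ry": 0, "rz": 0, "gripper": 0},
    {"x": 0, "y": 0, "z": 0, "rx": 0, "ry": 0, "rz": 0, "gripper": 0},
    {"x": 0, "y": 0, "z": 0, "rx": 0, "ry": 0, "rz": 0, "gripper": 0},
  ],
)

```text
t: 4.1
position: [0.4207, -0.295, 0.1431]
tcp_rot: [[0.164, 0.986, 0.006], [0.986, -0.164, -0.007], [-0.006, 0.007, -1.0]]
contact_force: [-0.1, 0.7, 0.7]
finger_gap: 0.0133
```

```bash
python3 snap.py w5
```

```text
4.1 [ 0.4207 -0.295   0.1431] [[0.164, 0.9865, 0.0058], [0.9865, -0.1639, -0.0069], [-0.0059, 0.0068, -1.0]] [-0.11  0.65  0.68] 0.01334243132500475
```

View pics/w5.png

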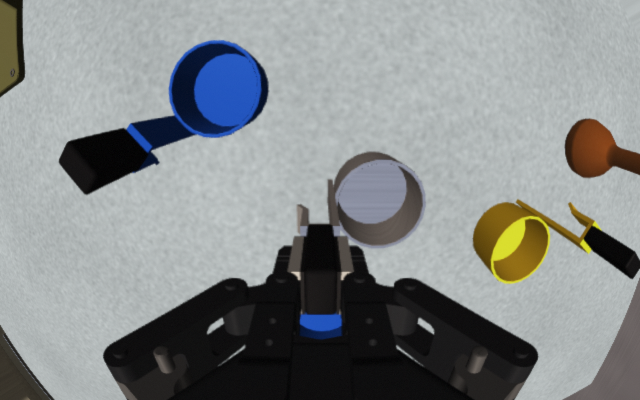

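play_rows(
  increments=[
    {"x": 0, "y": 0, "z": -10, "rx": 0, "ry": 0, "rz": 0, "gripper": 0},
    {"x": 0, "y": 0, "z": -20, "rx": 0, "ry": 0, "rz": 0, "gripper": 0},
    {"x": 0, "y": 0, "z": -25, "rx": 0, "ry": 0, "rz": 0, "gripper": 0},
    {"x": 0, "y": 0, "z": -25, "rx": 0, "ry": 0, "rz": 0, "gripper": 0},
    {"x": 0, "y": 0, "z": -25, "rx": 0, "ry": 0, "rz": 0, "gripper": 0},
    {"x": 0, "y": 0, "z": -25, "rx": 0, "ry": 0, "rz": 0, "gripper": 0},
    {"x": 0, "y": 0, "z": -25, "rx": 0, "ry": 0, "rz": 0, "gripper": 0},
    {"x": 0, "y": 0, "z": -20, "rx": 0, "ry": 0, "rz": 0, "gripper": 0},
    {"x": 0, "y": 0, "z": -10, "rx": 0, "ry": 0, "rz": 0, "gripper": 0},
    {"x": 0, "y": 0, "z": 0, "rx": 0, "ry": 0, "rz": 0, "gripper": 0},
  ],
)

```text
t: 5.4
position: [0.4178, -0.2924, 0.3369]
tcp_rot: [[0.164, 0.986, 0.004], [0.986, -0.164, -0.006], [-0.005, 0.005, -1.0]]
contact_force: [-0.3, -0.6, -2.6]
finger_gap: 0.013
```

```bash
python3 snap.py w6
python3 - <<'E'
from h import *
cv2.imwrite('pics/s6.png',camera('scene'))
E
```

```text
5.4 [ 0.4178 -0.2924  0.3369] [[0.1639, 0.9865, 0.004], [0.9865, -0.1639, -0.0058], [-0.005, 0.0049, -1.0]] [-0.32 -0.56 -2.63] 0.01303140042646739
```

View pics/w6.png

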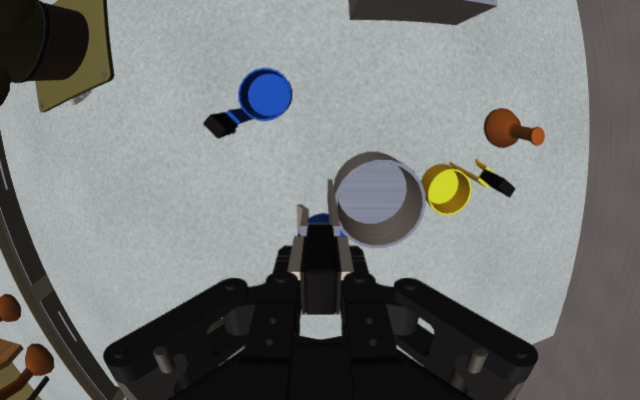

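View pics/s6.png

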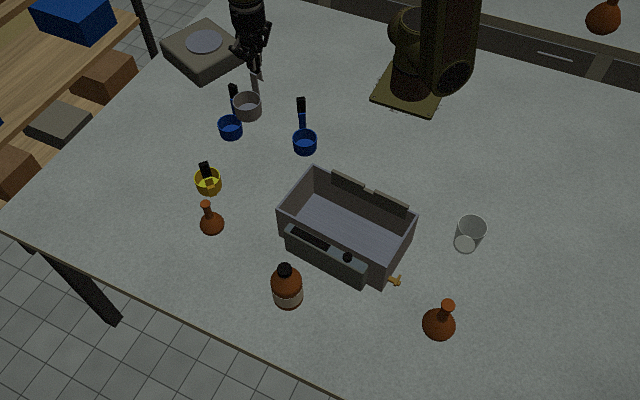

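Gripped (gap 13 mm) and lifted; the cup sits unchanged in the wrist view. Now to a hover short of the notch, at safe height.

play_rows(
  increments=[
    {"x": 15, "y": 2, "z": 0, "rx": 0, "ry": 0, "rz": 0, "gripper": 0},
    {"x": 30, "y": 4, "z": 0, "rx": 0, "ry": 0, "rz": 0, "gripper": 0},
    {"x": 35, "y": 5, "z": 0, "rx": 0, "ry": 0, "rz": 0, "gripper": 0},
    {"x": 35, "y": 5, "z": 0, "rx": 0, "ry": 0, "rz": 0, "gripper": 0},
    {"x": 35, "y": 5, "z": 0, "rx": 0, "ry": 0, "rz": 0, "gripper": 0},
    {"x": 35, "y": 5, "z": 0, "rx": 0, "ry": 0, "rz": 0, "gripper": 0},
    {"x": 35, "y": 5, "z": 0, "rx": 0, "ry": 0, "rz": 0, "gripper": 0},
    {"x": 35, "y": 5, "z": 0, "rx": 0, "ry": 0, "rz": 0, "gripper": 0},
    {"x": 30, "y": 4, "z": 0, "rx": 0, "ry": 0, "rz": -0.027, "gripper": 0},
    {"x": 18, "y": 3, "z": 0, "rx": 0, "ry": 0, "rz": -0.027, "gripper": 0},
    {"x": 0, "y": 0, "z": 0, "rx": 0, "ry": 0, "rz": 0, "gripper": 0},
    {"x": 0, "y": 0, "z": 0, "rx": 0, "ry": 0, "rz": 0, "gripper": 0},
  ],
)

```text
t: 7.0
position: [0.5056, 0.021, 0.3242]
tcp_rot: [[0.107, 0.994, -0.019], [0.994, -0.107, 0.009], [0.007, -0.02, -1.0]]
contact_force: [0.0, 0.3, -2.7]
finger_gap: 0.0131
```

```bash
python3 snap.py w7
python3 - <<'E'
from h import *
cv2.imwrite('pics/s7.png',camera('scene'))
E
```

```text
7.0 [0.5056 0.021  0.3242] [[0.1067, 0.9941, -0.0192], [0.9943, -0.1066, 0.0089], [0.0068, -0.0201, -0.9998]] [ 0.05  0.3  -2.68] 0.013066722920199928
```

View pics/w7.png

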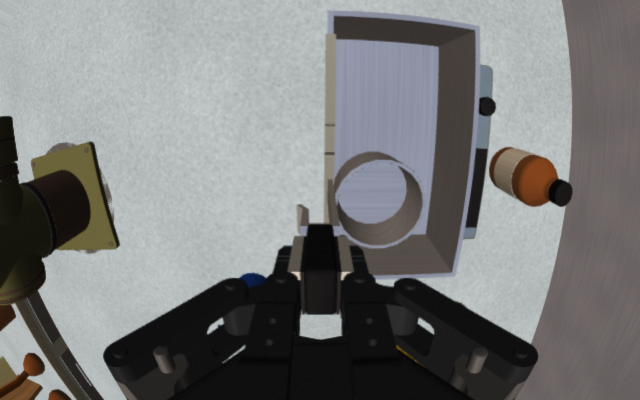

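View pics/s7.png

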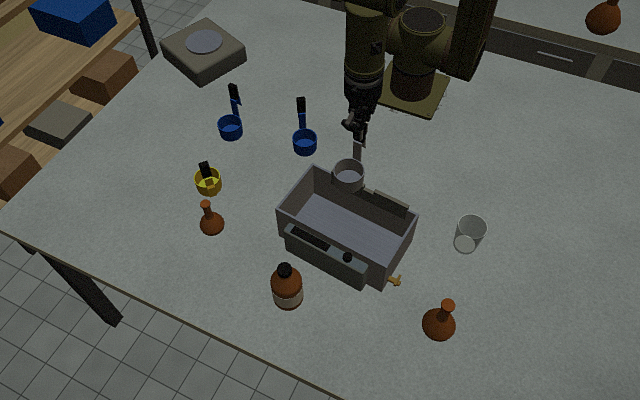

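Run:
```python
from cup import *
im=cv2.imread('pics/w7.png');crop(im,300,0,440,240,3,'pics/w7c.png')
```

```text
(no output)
```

View pics/w7c.png

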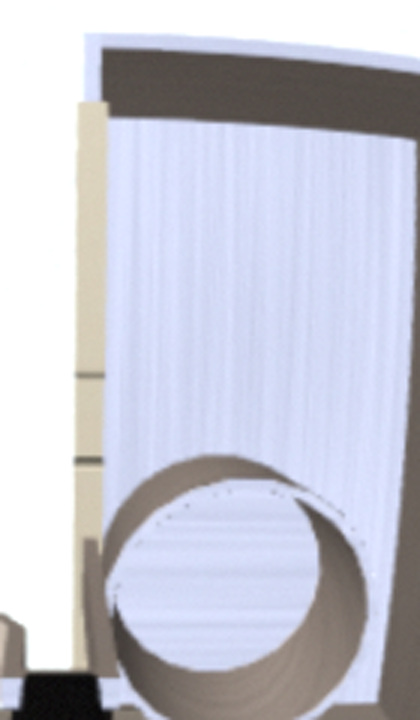

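Run:
```python
from cup import *
d=np.load('w7.npz');W=(d['p'],d['R'])
b=sys_b;c,s=np.cos(b[2]),np.sin(b[2])
rim=np.array([b[0]-c*.08,b[1]-s*.08,.14])
for px in [(78,104),(108,104),(76,375),(104,375),(75,461),(103,461),(73,640)]:
    u,v=np.array(px)/3+[300,0]-.33
    P=watz(u,v,.14,*W);w=P-rim;print(px,P.round(4),'local',(c*w[0]+s*w[1]).round(4),(-s*w[0]+c*w[1]).round(4))
# held cup centre and hook in wrist
print(wproj(d['p']+d['R'][:,2]*.0431,*W))
```

```text
(78, 104) [0.5219 0.1631 0.14  ] local -0.0058 0.1197
(108, 104) [0.5314 0.1621 0.14  ] local 0.0037 0.1198
(76, 375) [0.5118 0.0747 0.14  ] local -0.006 0.0308
(104, 375) [0.5208 0.0738 0.14  ] local 0.003 0.0309
(75, 461) [0.5085 0.0466 0.14  ] local -0.0061 0.0025
(103, 461) [0.5177 0.0457 0.14  ] local 0.003 0.0026
(73, 640) [ 0.5014 -0.0153  0.14  ] local -0.0063 -0.0598
[321.35932378 238.98520733]
```

play_rows(
  increments=[
    {"x": 0, "y": 0, "z": 0, "rx": -0.02, "ry": -0.007, "rz": 0, "gripper": 0},
    {"x": 20, "y": 2.5, "z": 0, "rx": 0, "ry": 0, "rz": 0, "gripper": 0},
    {"x": 20, "y": 2.5, "z": 0, "rx": 0, "ry": 0, "rz": 0, "gripper": 0},
    {"x": 0, "y": 0, "z": 0, "rx": 0, "ry": 0, "rz": 0, "gripper": 0},
    {"x": 0, "y": 0, "z": 20, "rx": 0, "ry": 0, "rz": 0, "gripper": 0},
    {"x": 0, "y": 0, "z": 20, "rx": 0, "ry": 0, "rz": 0, "gripper": 0},
    {"x": 0, "y": 0, "z": 0, "rx": 0, "ry": 0, "rz": 0, "gripper": 0},
  ],
)

```text
t: 7.98
position: [0.514, 0.0544, 0.2848]
tcp_rot: [[0.115, 0.993, 0.006], [0.993, -0.115, -0.005], [-0.004, 0.006, -1.0]]
contact_force: [0.3, 0.7, -2.4]
finger_gap: 0.0132
```

```bash
python3 snap.py w8
```

```text
7.975 [0.514  0.0544 0.2848] [[0.1152, 0.9933, 0.0057], [0.9933, -0.1152, -0.005], [-0.0043, 0.0063, -1.0]] [ 0.33  0.71 -2.37] 0.013234963633402387
```

View pics/w8.png

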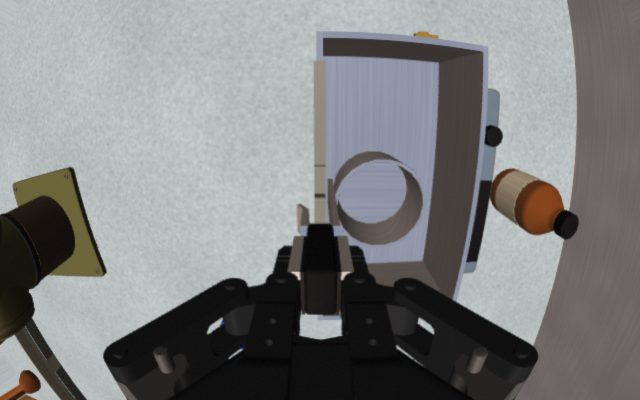

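Run:
```python
from cup import *
im=cv2.imread('pics/w8.png');crop(im,280,130,430,260,5,'pics/w8c.png')
d=np.load('w8.npz');W=(d['p'],d['R'])
def q(l): # tool-frame cup model -> pixel, in crop coords. l in cup frame rel. hook (x,y,z)
    P=d['p']+d['R']@np.array([l[1],l[0],.0431-l[2]]);return ((wproj(P,*W)-[280,130]+.4)*5).round(0)
for n,l in dict(gripbotL=(-.007,.012,.004),gripbotR=(.007,.012,.004),griptopL=(-.007,.012,.054),cup=(.046,0,-.055),lipinL=(-.007,.01,0),strapin=(.007,.01,0),lip24=(-.007,.01,-.024)).items():print(n,q(l))
```

```text
gripbotL [145. 463.]
gripbotR [274. 463.]
griptopL [124. 704.]
cup [516. 384.]
lipinL [146. 466.]
strapin [272. 466.]
lip24 [153. 393.]
```

View pics/w8c.png

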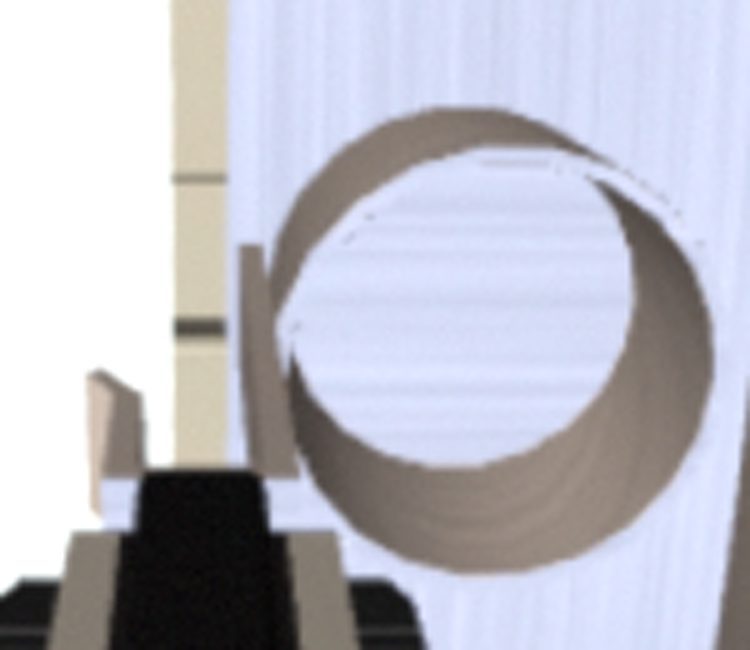

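Run:
```python
from cup import *
d=np.load('w8.npz');W=(d['p'],d['R']);R=d['R']
pts=[(172,178),(227,178),(173,326),(225,326)]
Q=[]
for px in pts:
    u,v=np.array(px)/5+[280,130]-.4
    P=watz(u,v,.14,*W);Q.append(P);print(px,P.round(4))
n=np.mean(Q,0);print('notch',n,'yaw guard',np.arctan2(*( -(Q[0]-Q[2])[:2]*[1,1])) )
h=d['p']+R@np.array([-.001,-.0008,.0431]);print('hook',h)
dl=n-h;print('need tool-frame mm',(R.T@dl*1000).round(1))
for l in (Q[0]-Q[2],Q[1]-Q[3]):print(np.degrees(np.arctan2(-l[0],l[1])))
```

```text
(172, 178) [0.5115 0.0754 0.14  ]
(227, 178) [0.5209 0.0743 0.14  ]
(173, 326) [0.5084 0.0488 0.14  ]
(225, 326) [0.5175 0.0477 0.14  ]
notch [0.51455787 0.06153898 0.14      ] yaw guard -3.0269874374641255
hook [0.51338663 0.05332543 0.2416975 ]
need tool-frame mm [  8.7  -0.4 101.7]
-6.566395194185398
-7.148301957518723
```

play_rows(
  increments=[
    {"x": 8, "y": 0, "z": 0, "rx": -0.006, "ry": 0.004, "rz": 0, "gripper": 0},
    {"x": 0, "y": 0, "z": 15, "rx": 0, "ry": 0, "rz": 0, "gripper": 0},
    {"x": 0, "y": 0, "z": 15, "rx": 0, "ry": 0, "rz": 0, "gripper": 0},
    {"x": 0, "y": 0, "z": 12, "rx": 0, "ry": 0, "rz": 0, "gripper": 0},
    {"x": 0, "y": 0, "z": 0, "rx": 0, "ry": 0, "rz": 0, "gripper": 0},
  ],
)

```text
t: 8.65
position: [0.5173, 0.0623, 0.2426]
tcp_rot: [[0.116, 0.993, 0.018], [0.993, -0.116, -0.002], [0.0, 0.018, -1.0]]
contact_force: [-0.1, 0.6, -2.9]
finger_gap: 0.0134
```

```bash
python3 snap.py w9;  python3 - <<'E'
from cup import *
im=cv2.imread('pics/w9.png');crop(im,280,130,430,260,5,'pics/w9c.png')
E
```

```text
8.65 [0.5173 0.0623 0.2426] [[0.1158, 0.9931, 0.0177], [0.9933, -0.1158, -0.0017], [0.0004, 0.0177, -0.9998]] [-0.12  0.6  -2.87] 0.013408188188914788
```

View pics/w9c.png

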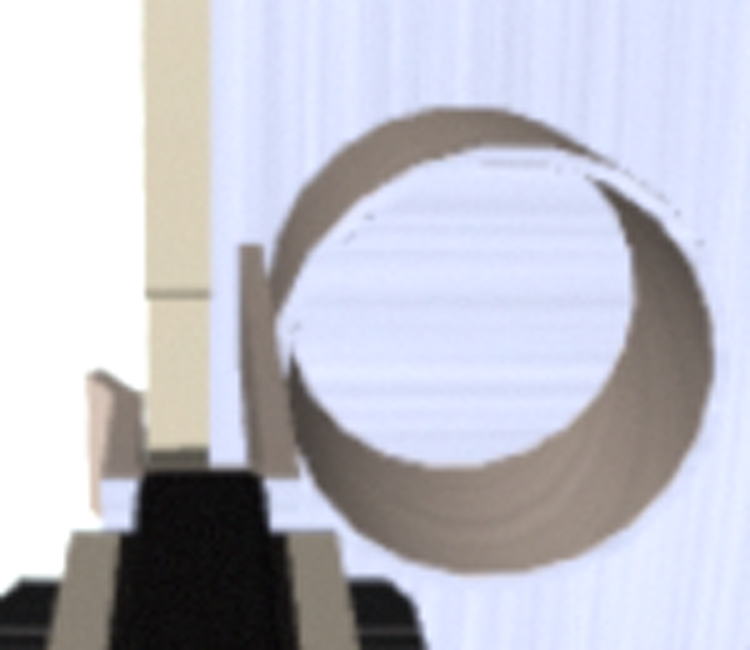

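play_rows(
  increments=[
    {"x": 0, "y": 0, "z": 0, "rx": 0.017, "ry": 0, "rz": 0, "gripper": 0},
    {"x": -1.3, "y": -1.5, "z": 0, "rx": 0, "ry": 0, "rz": 0, "gripper": 0},
    {"x": 0, "y": 0, "z": 0, "rx": 0, "ry": 0, "rz": 0, "gripper": 0},
  ],
)

```text
t: 9.07
position: [0.517, 0.0611, 0.2441]
tcp_rot: [[0.116, 0.993, 0.003], [0.993, -0.116, 0.0], [0.001, 0.003, -1.0]]
contact_force: [-0.8, -0.3, -2.9]
finger_gap: 0.0133
```

```bash
python3 snap.py w10;  python3 - <<'E'
from cup import *
im=cv2.imread('pics/w10.png');crop(im,280,130,430,260,5,'pics/w10c.png')
E
```

```text
9.075 [0.517  0.0611 0.2441] [[0.1158, 0.9933, 0.0028], [0.9933, -0.1158, 0.0005], [0.0008, 0.0028, -1.0]] [-0.75 -0.31 -2.9 ] 0.013283079268839594
```

View pics/w10c.png

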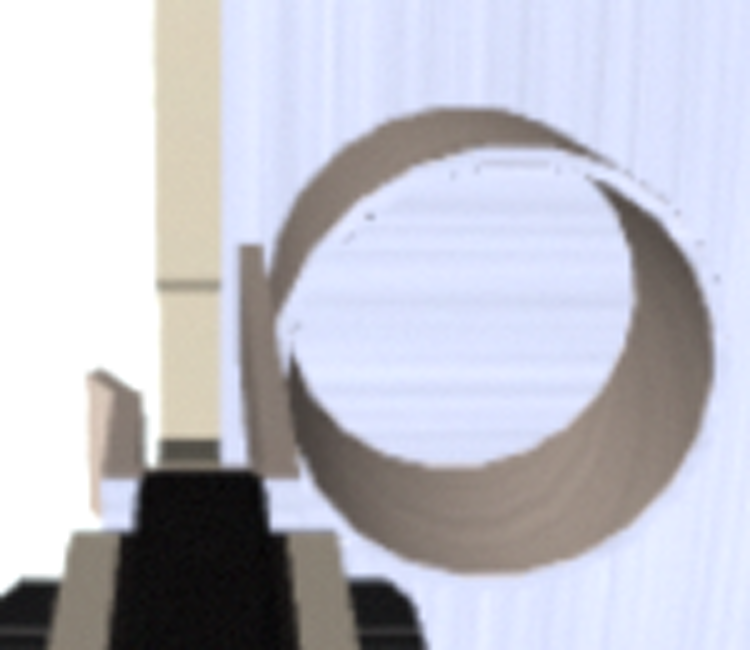

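Run:
```python
from cup import *
d=np.load('w10.npz');W=(d['p'],d['R']);R=d['R']
pts=[(157,284),(219,284),(161,464),(219,464),(155,50),(221,50)]
Q=[]
for px in pts:
    u,v=np.array(px)/5+[280,130]-.4
    P=watz(u,v,.14,*W);Q.append(P);print(px,P.round(4))
n=np.mean(Q[:4],0);print('notch',n)
h=d['p']+R@np.array([-.001,-.0008,.0431]);print('hook',h)
print('need tool-frame mm',(R.T@(n-h)*1000).round(1))
```

```text
(157, 284) [0.5115 0.0756 0.14  ]
(219, 284) [0.5206 0.0745 0.14  ]
(161, 464) [0.5085 0.047  0.14  ]
(219, 464) [0.5174 0.0459 0.14  ]
(155, 50) [0.5155 0.1101 0.14  ]
(221, 50) [0.5248 0.109  0.14  ]
notch [0.51449527 0.06075757 0.14      ]
hook [0.51620153 0.06022293 0.20100816]
need tool-frame mm [ 0.3 -1.9 61. ]
```

play_rows(
  increments=[
    {"x": 0, "y": -2.2, "z": 0, "rx": 0.003, "ry": 0, "rz": 0, "gripper": 0},
    {"x": 0, "y": 0, "z": 12, "rx": 0, "ry": 0, "rz": 0, "gripper": 0},
    {"x": 0, "y": 0, "z": 10, "rx": 0, "ry": 0, "rz": 0, "gripper": 0},
    {"x": 0, "y": 0, "z": 0, "rx": 0, "ry": 0, "rz": 0, "gripper": 0},
  ],
)

```text
t: 9.62
position: [0.5144, 0.0614, 0.2206]
tcp_rot: [[0.116, 0.993, -0.0], [0.993, -0.116, 0.001], [0.001, -0.0, -1.0]]
contact_force: [0.3, 0.3, -2.6]
finger_gap: 0.0134
```

```bash
python3 snap.py w11;  python3 - <<'E'
from cup import *
im=cv2.imread('pics/w11.png');crop(im,280,130,430,260,5,'pics/w11c.png')
E
```

```text
9.625 [0.5144 0.0614 0.2206] [[0.1158, 0.9933, -0.0002], [0.9933, -0.1158, 0.0009], [0.0009, -0.0003, -1.0]] [ 0.3   0.33 -2.6 ] 0.013379856853049007
```

View pics/w11c.png

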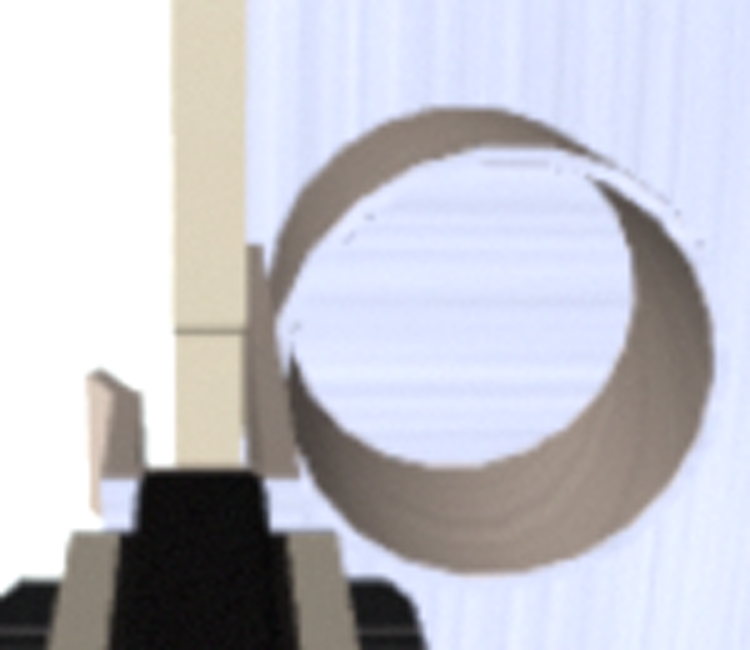

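Run:
```python
from cup import *
d=np.load('w11.npz');W=(d['p'],d['R']);R=d['R']
for px in [(176,330),(245,330),(176,450),(243,450)]:
    u,v=np.array(px)/5+[280,130]-.4
    P=watz(u,v,.14,*W);print(px,P.round(4),(R.T@(P-d['p'])*1000).round(1))
# hook features: strap lower-left visible front face near row 245: where strap meets; lip inner bottom
def q(l):
    P=d['p']+d['R']@np.array([l[1],l[0],.0431-l[2]]);return ((wproj(P,*W)-[280,130]+.4)*5).round(0)
for n,l in dict(lipin0=(-.007,.01,0),lip24=(-.007,.01,-.024),lip22o=(-.009,.01,-.024),strap0=(.007,.01,0),strap24=(.007,.01,-.024),strap55=(.007,.01,-.055),strap90=(.007,.01,-.09)).items():print(n,q(l))
```

```text
(176, 330) [0.5118 0.0759 0.14  ] [14.  -4.2 80.6]
(245, 330) [0.5209 0.0748 0.14  ] [14.   5.  80.6]
(176, 450) [0.5097 0.0588 0.14  ] [-3.2 -4.3 80.6]
(243, 450) [0.5188 0.0577 0.14  ] [-3.3  4.8 80.6]
lipin0 [146. 466.]
lip24 [153. 393.]
lip22o [137. 393.]
strap0 [272. 466.]
strap24 [264. 393.]
strap55 [256. 320.]
strap90 [248. 258.]
```

play_rows(
  increments=[
    {"x": 1, "y": 1.3, "z": 0, "rx": 0, "ry": 0, "rz": 0, "gripper": 0},
    {"x": 0, "y": 0, "z": 4, "rx": 0, "ry": 0, "rz": 0, "gripper": 0},
    {"x": 0, "y": 0, "z": 0, "rx": 0, "ry": 0, "rz": 0, "gripper": 0},
  ],
)

```text
t: 10.05
position: [0.5168, 0.0624, 0.217]
tcp_rot: [[0.116, 0.993, 0.002], [0.993, -0.116, 0.001], [0.001, 0.001, -1.0]]
contact_force: [-0.2, -0.8, -1.6]
finger_gap: 0.0135
```

```bash
python3 snap.py w12;  python3 - <<'E'
from cup import *
im=cv2.imread('pics/w12.png');crop(im,280,130,430,260,5,'pics/w12c.png')
im=camera('scene');cv2.imwrite('pics/s12.png',im);crop(im,290,90,430,230,5,'pics/s12c.png')
E
```

```text
10.05 [0.5168 0.0624 0.217 ] [[0.1158, 0.9933, 0.0015], [0.9933, -0.1158, 0.001], [0.0012, 0.0014, -1.0]] [-0.21 -0.8  -1.56] 0.013459681952532523
```

View pics/w12c.png

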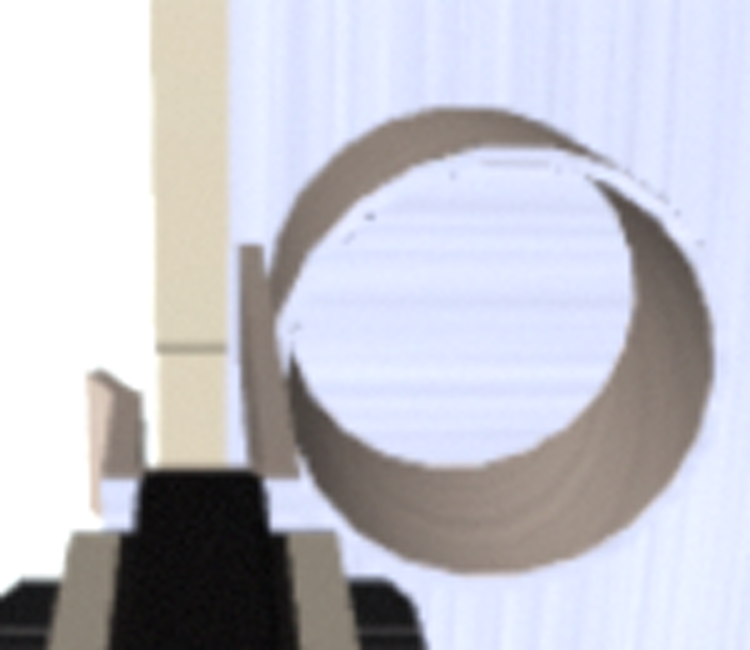

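View pics/s12c.png

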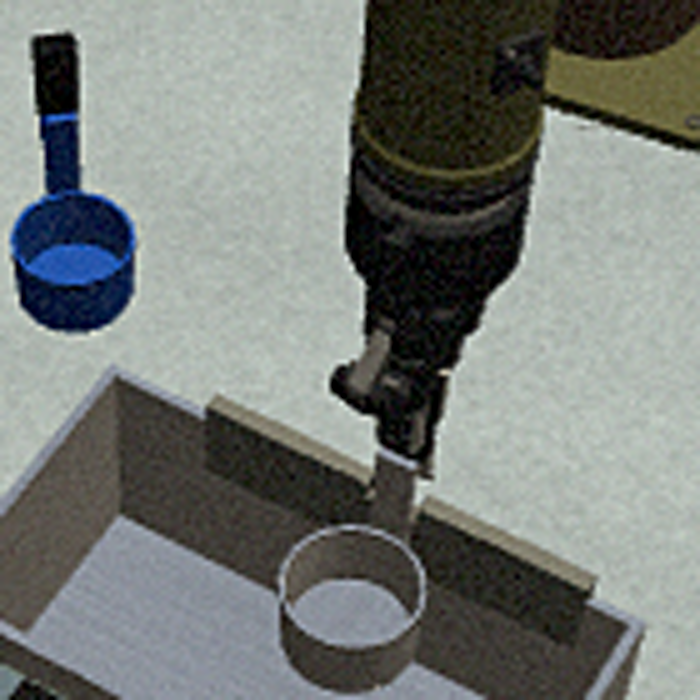

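play_rows(
  increments=[
    {"x": 0, "y": -1.0, "z": 3, "rx": 0, "ry": 0, "rz": 0, "gripper": 0},
    {"x": 0, "y": 0, "z": 3, "rx": 0, "ry": 0, "rz": 0, "gripper": 0},
  ],
)

```text
t: 10.4
position: [0.5163, 0.0625, 0.2115]
tcp_rot: [[0.116, 0.993, 0.003], [0.993, -0.116, 0.001], [0.001, 0.003, -1.0]]
contact_force: [-0.3, 0.4, -2.5]
finger_gap: 0.0134
```

```bash
python3 snap.py w13;  python3 - <<'E'
from cup import *
im=cv2.imread('pics/w13.png');crop(im,280,130,430,260,5,'pics/w13c.png')
for i in range(3):
  camera('top');o=observe();print(o['position'],o['contact_force'].round(1))
E
```

```text
10.4 [0.5163 0.0625 0.2115] [[0.1158, 0.9933, 0.0033], [0.9933, -0.1158, 0.0011], [0.0014, 0.0032, -1.0]] [-0.31  0.39 -2.47] 0.013388070704946794
[0.51610028 0.06253277 0.2112225 ] [ 1.3  0.1 -2.1]
[0.51621787 0.06251725 0.21137992] [-0.1 -0.6 -2.7]
[0.51636123 0.06254639 0.21153869] [-1.2  0.  -2.3]
```

View pics/w13c.png

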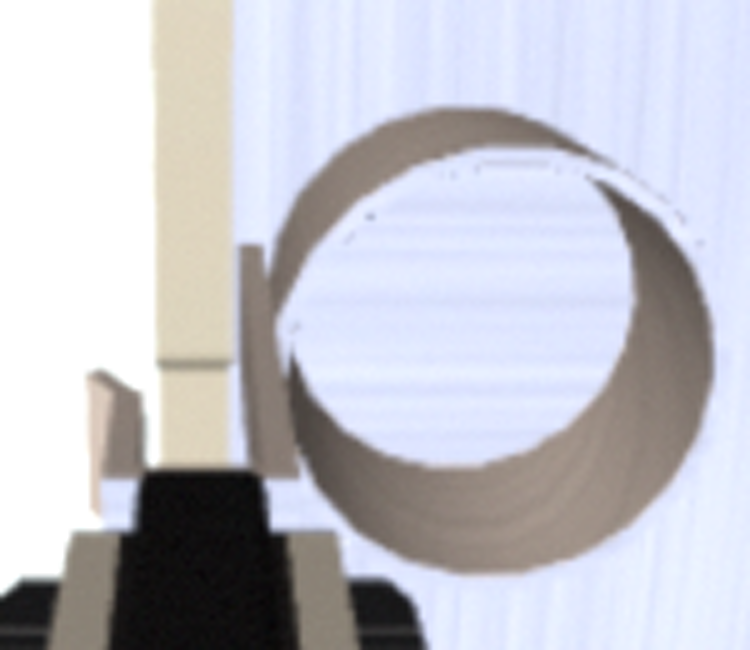

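Run:
```python
from cup import *
d=np.load('w13.npz');W=(d['p'],d['R']);R=d['R']
for px in [(158,362),(231,362),(161,450),(230,450)]:
    u,v=np.array(px)/5+[280,130]-.4
    P=watz(u,v,.14,*W);print(px,P.round(4),(R.T@(P-d['p'])*1000).round(1))
```

```text
(158, 362) [0.5116 0.0758 0.14  ] [12.6 -6.4 71.5]
(231, 362) [0.5209 0.0747 0.14  ] [12.6  2.9 71.5]
(161, 450) [0.5105 0.0637 0.14  ] [ 0.4 -6.1 71.5]
(230, 450) [0.5194 0.0627 0.14  ] [ 0.4  2.9 71.5]
```

play_rows(
  increments=[
    {"x": -0.4, "y": -0.6, "z": 4, "rx": 0, "ry": 0, "rz": 0, "gripper": 0},
    {"x": 0, "y": 0, "z": 4, "rx": 0.002, "ry": 0, "rz": 0, "gripper": 0},
    {"x": 0, "y": 0, "z": 4, "rx": 0, "ry": 0, "rz": 0, "gripper": 0},
    {"x": 0, "y": 0, "z": 4, "rx": 0, "ry": 0, "rz": 0, "gripper": 0},
  ],
)

```text
t: 11.1
position: [0.516, 0.0622, 0.1947]
tcp_rot: [[0.116, 0.993, 0.002], [0.993, -0.116, 0.001], [0.002, 0.002, -1.0]]
contact_force: [-0.6, 0.8, -3.1]
finger_gap: 0.0131
```

```bash
python3 snap.py w14;  python3 - <<'E'
from cup import *
im=cv2.imread('pics/w14.png');crop(im,280,130,430,260,5,'pics/w14c.png')
E
```

```text
11.1 [0.516  0.0622 0.1947] [[0.1159, 0.9933, 0.0018], [0.9933, -0.1159, 0.0013], [0.0015, 0.0016, -1.0]] [-0.59  0.81 -3.06] 0.013129337806351967
```

View pics/w14c.png

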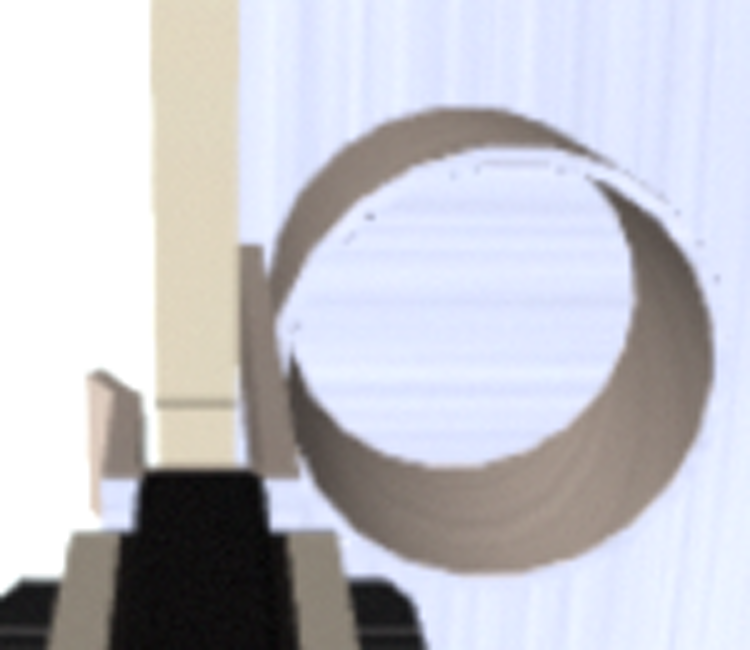

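play_rows(
  increments=[
    {"x": 0, "y": 0, "z": 3, "rx": 0, "ry": 0, "rz": 0, "gripper": 0},
    {"x": 0, "y": 0, "z": 3, "rx": 0, "ry": 0, "rz": 0, "gripper": 0},
    {"x": 0, "y": 0, "z": 2, "rx": 0, "ry": 0, "rz": 0, "gripper": 0},
  ],
)

```text
t: 11.52
position: [0.5158, 0.0622, 0.1856]
tcp_rot: [[0.116, 0.993, 0.001], [0.993, -0.116, 0.001], [0.001, 0.001, -1.0]]
contact_force: [-0.2, -1.5, -2.5]
finger_gap: 0.0129
```

```bash
python3 snap.py w15;  python3 - <<'E'
from cup import *
im=cv2.imread('pics/w15.png');crop(im,280,130,430,260,5,'pics/w15c.png')
im=camera('scene');crop(im,290,90,430,230,5,'pics/s15c.png')
E
```

```text
11.525 [0.5158 0.0622 0.1856] [[0.1158, 0.9933, 0.0007], [0.9933, -0.1158, 0.0013], [0.0013, 0.0006, -1.0]] [-0.18 -1.49 -2.53] 0.012917402745076129
```

View pics/w15c.png

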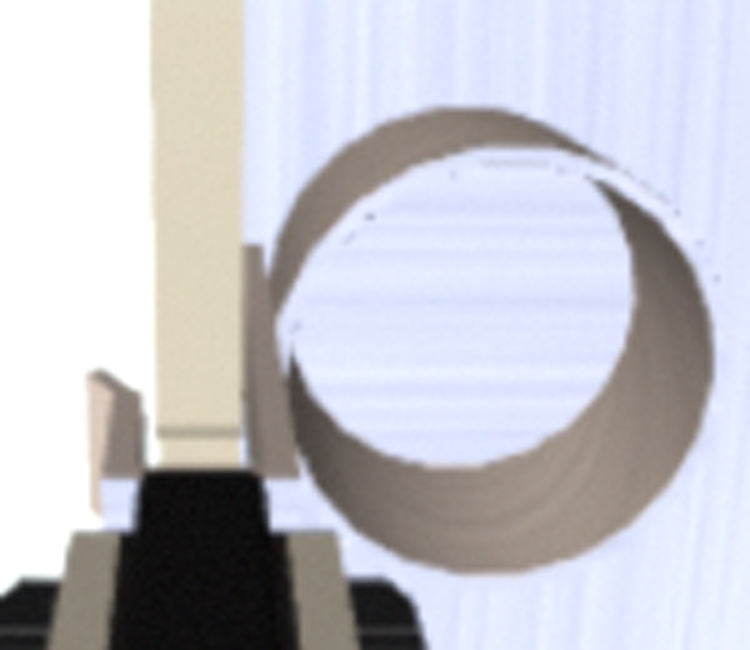

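View pics/s15c.png

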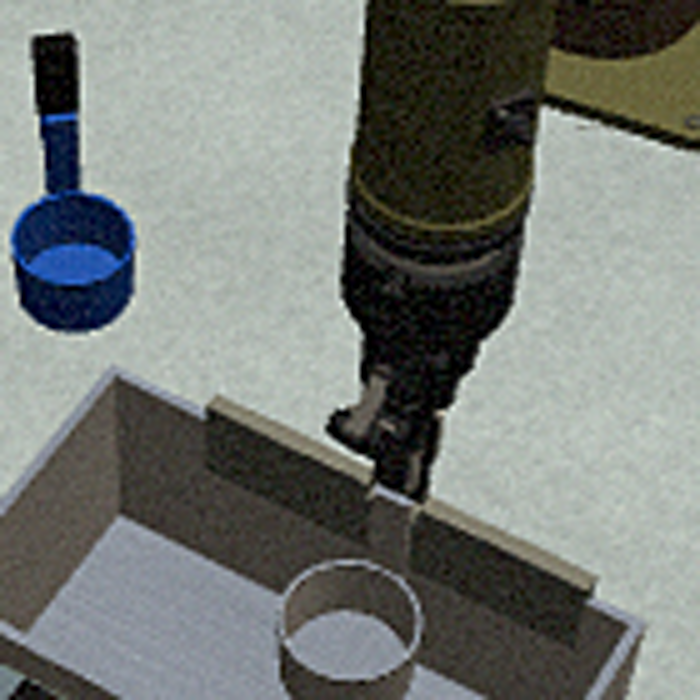

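Run:
```python
from cup import *
d=np.load('w15.npz');W=(d['p'],d['R']);R=d['R']
for px in [(155,432),(243,432),(161,460),(240,460)]:
    u,v=np.array(px)/5+[280,130]-.4
    P=watz(u,v,.14,*W);print(px,P.round(4),(R.T@(P-d['p'])*1000).round(1))
for px in [(103,478),(296,478)]: # crown top front edge
    u,v=np.array(px)/5+[280,130]-.4
    P=watz(u,v,d['p'][2]-.0391,*W);print(px,P.round(4),(R.T@(P-d['p'])*1000).round(1))
```

```text
(155, 432) [0.5113 0.0759 0.14  ] [13.1 -6.1 45.6]
(243, 432) [0.5211 0.0748 0.14  ] [13.1  3.8 45.6]
(161, 460) [0.5115 0.0725 0.14  ] [ 9.7 -5.4 45.6]
(240, 460) [0.5204 0.0715 0.14  ] [ 9.7  3.5 45.6]
(103, 478) [0.5055 0.0737 0.1465] [ 10.2 -11.6  39.1]
(296, 478) [0.5263 0.0713 0.1465] [10.2  9.4 39.1]
```

play_rows(
  increments=[
    {"x": -0.5, "y": 0, "z": 2, "rx": 0, "ry": 0, "rz": 0, "gripper": 0},
    {"x": 0, "y": 0, "z": 2, "rx": 0, "ry": 0, "rz": 0, "gripper": 0},
    {"x": 0, "y": 0, "z": 1.5, "rx": 0, "ry": 0, "rz": 0, "gripper": 0},
  ],
)

```text
t: 12.0
position: [0.5158, 0.0617, 0.18]
tcp_rot: [[0.116, 0.993, 0.001], [0.993, -0.116, 0.001], [0.001, 0.001, -1.0]]
contact_force: [-0.3, 1.0, -2.6]
finger_gap: 0.0135
```

play_rows(
  increments=[
    {"x": 0, "y": 0, "z": 2, "rx": 0, "ry": 0, "rz": 0, "gripper": 0},
    {"x": 0, "y": 0, "z": 1.5, "rx": 0, "ry": 0, "rz": 0, "gripper": 0},
  ],
)

```text
t: 12.25
position: [0.5158, 0.0617, 0.1763]
tcp_rot: [[0.116, 0.993, 0.001], [0.993, -0.116, 0.001], [0.001, 0.001, -1.0]]
contact_force: [-0.0, -0.7, -2.4]
finger_gap: 0.0135
```

Crown is near 0.133, no contact yet; I'll go in smaller steps.

play_rows(
  increments=[
    {"x": 0, "y": 0, "z": 1.2, "rx": 0, "ry": 0, "rz": 0, "gripper": 0},
    {"x": 0, "y": 0, "z": 1, "rx": 0, "ry": 0, "rz": 0, "gripper": 0},
  ],
)

```text
t: 12.5
position: [0.5158, 0.0617, 0.1739]
tcp_rot: [[0.116, 0.993, 0.001], [0.993, -0.116, 0.001], [0.001, 0.001, -1.0]]
contact_force: [-0.1, -0.5, -2.8]
finger_gap: 0.0133
```

play_rows(
  increments=[
    {"x": 0, "y": 0, "z": 1, "rx": 0, "ry": 0, "rz": 0, "gripper": 0},
  ],
)

```text
t: 12.62
position: [0.5159, 0.0617, 0.1729]
tcp_rot: [[0.116, 0.993, 0.001], [0.993, -0.116, 0.001], [0.001, 0.001, -1.0]]
contact_force: [-0.2, 0.4, -2.2]
finger_gap: 0.0135
```

play_rows(
  increments=[
    {"x": 0, "y": 0, "z": 1, "rx": 0, "ry": 0, "rz": 0, "gripper": 0},
  ],
)

```text
t: 12.75
position: [0.5159, 0.0617, 0.1718]
tcp_rot: [[0.116, 0.993, 0.001], [0.993, -0.116, 0.001], [0.001, 0.001, -1.0]]
contact_force: [0.2, 0.1, -2.7]
finger_gap: 0.0137
```

play_rows(
  increments=[
    {"x": 0, "y": 0, "z": 0.6, "rx": 0, "ry": 0, "rz": 0, "gripper": 0},
  ],
)

```text
t: 12.88
position: [0.5159, 0.0617, 0.1711]
tcp_rot: [[0.116, 0.993, 0.001], [0.993, -0.116, 0.001], [0.001, 0.001, -1.0]]
contact_force: [-0.1, 0.4, -0.8]
finger_gap: 0.0134
```

play_rows(
  increments=[
    {"x": 0, "y": 0, "z": 0.6, "rx": 0, "ry": 0, "rz": 0, "gripper": 0},
  ],
)

```text
t: 13.0
position: [0.5159, 0.0617, 0.1711]
tcp_rot: [[0.116, 0.993, 0.001], [0.993, -0.116, 0.001], [0.001, 0.001, -1.0]]
contact_force: [-3.0, -0.4, 5.6]
finger_gap: 0.0134
```

play_rows(
  increments=[
    {"x": 0, "y": 0, "z": 0.6, "rx": 0, "ry": 0, "rz": 0, "gripper": 0},
  ],
)

```text
t: 13.12
position: [0.5159, 0.0617, 0.171]
tcp_rot: [[0.116, 0.993, 0.002], [0.993, -0.116, 0.001], [0.001, 0.002, -1.0]]
contact_force: [-2.7, -0.5, 5.4]
finger_gap: 0.0134
```

```bash
python3 snap.py w16;  python3 - <<'E'
from cup import *
im=camera('scene');crop(im,290,90,430,230,5,'pics/s16c.png')
im=cv2.imread('pics/w16.png');crop(im,280,130,430,260,5,'pics/w16c.png')
E
```

```text
13.125 [0.5159 0.0617 0.171 ] [[0.1158, 0.9933, 0.0017], [0.9933, -0.1158, 0.0013], [0.0015, 0.0016, -1.0]] [-2.73 -0.49  5.36] 0.01344260159570347
```

View pics/s16c.png

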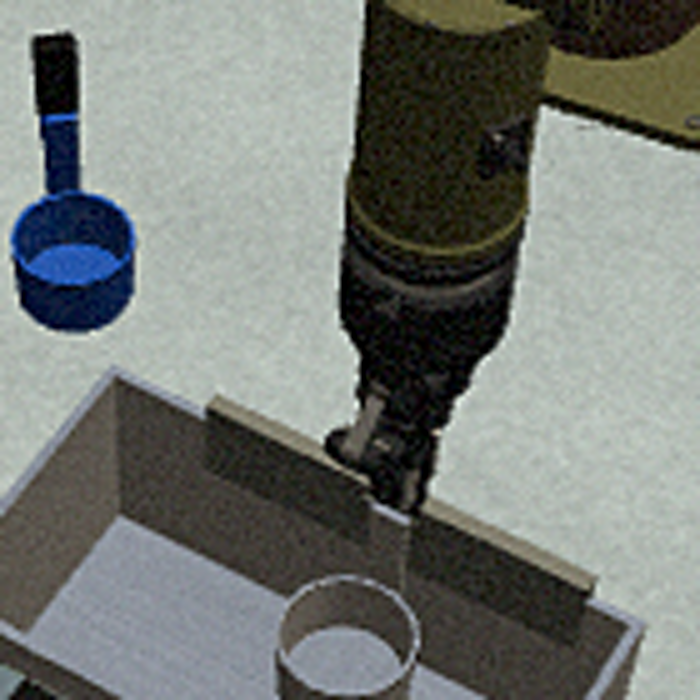

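View pics/w16c.png

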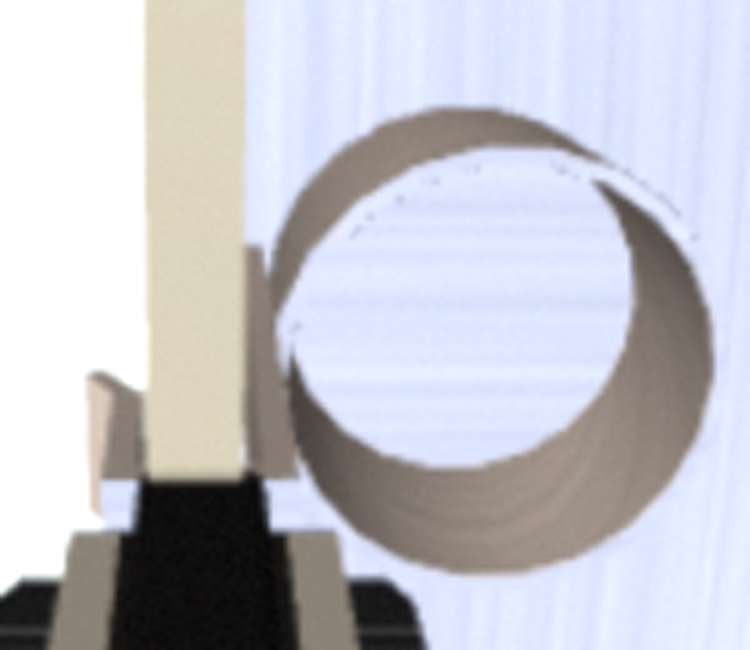

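play_rows(
  increments=[
    {"x": 0, "y": 0, "z": -0.1, "rx": 0, "ry": 0, "rz": 0, "gripper": 0},
    {"x": 0, "y": 0, "z": 0, "rx": 0, "ry": 0, "rz": 0, "gripper": 0.25},
    {"x": 0, "y": 0, "z": 0, "rx": 0, "ry": 0, "rz": 0, "gripper": 0.5},
    {"x": 0, "y": 0, "z": 0, "rx": 0, "ry": 0, "rz": 0, "gripper": 0.5},
    {"x": 0, "y": 0, "z": 0, "rx": 0, "ry": 0, "rz": 0, "gripper": 0.5},
    {"x": 0, "y": 0, "z": 0, "rx": 0, "ry": 0, "rz": 0, "gripper": 0.5},
  ],
)

```text
t: 13.98
position: [0.5174, 0.0617, 0.171]
tcp_rot: [[0.116, 0.993, 0.005], [0.993, -0.116, 0.001], [0.002, 0.005, -1.0]]
contact_force: [-0.3, 0.9, 0.5]
finger_gap: 0.0426
```

```bash
python3 snap.py w17
```

```text
13.975 [0.5174 0.0617 0.171 ] [[0.1158, 0.9933, 0.0049], [0.9933, -0.1158, 0.0014], [0.0019, 0.0047, -1.0]] [-0.29  0.88  0.53] 0.04257035828800336
```

View pics/w17.png

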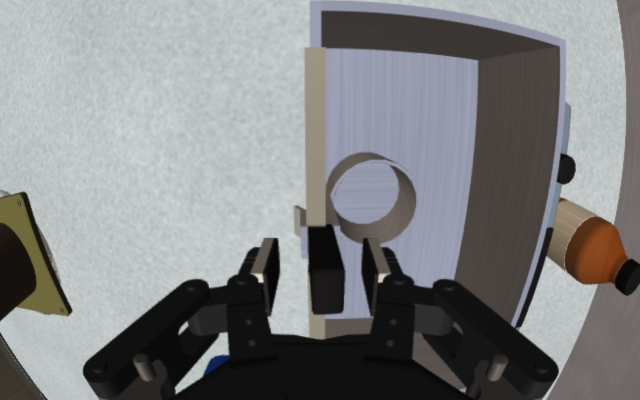

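Fingers are clear of the grip; the cup leans a little under its own weight. Retreating straight up.

play_rows(
  increments=[
    {"x": 0, "y": 0, "z": -10, "rx": 0, "ry": 0, "rz": 0, "gripper": 0.5},
    {"x": 0, "y": 0, "z": -20, "rx": 0, "ry": 0, "rz": 0, "gripper": 0.5},
    {"x": 0, "y": 0, "z": -30, "rx": 0, "ry": 0, "rz": 0, "gripper": 0.5},
    {"x": 0, "y": 0, "z": -40, "rx": 0, "ry": 0, "rz": 0, "gripper": 0.5},
    {"x": 0, "y": 0, "z": -40, "rx": 0, "ry": 0, "rz": 0, "gripper": 0.5},
    {"x": 0, "y": 0, "z": 0, "rx": 0, "ry": 0, "rz": 0, "gripper": 0.5},
    {"x": 0, "y": 0, "z": 0, "rx": 0, "ry": 0, "rz": 0, "gripper": 0.5},
    {"x": 0, "y": 0, "z": 0, "rx": 0, "ry": 0, "rz": 0, "gripper": 0.5},
  ],
)

```text
t: 15.02
position: [0.5158, 0.0615, 0.3177]
tcp_rot: [[0.116, 0.993, 0.005], [0.993, -0.116, 0.001], [0.002, 0.005, -1.0]]
contact_force: [-0.6, 0.5, -0.1]
finger_gap: 0.0426
```

```bash
python3 snap.py w18;  python3 - <<'E'
from cup import *
im=camera('scene');cv2.imwrite('pics/s18.png',im);crop(im,290,90,430,230,5,'pics/s18c.png')
im=cv2.imread('pics/w18.png');crop(im,270,110,430,270,4,'pics/w18c.png')
E
```

```text
15.025 [0.5158 0.0615 0.3177] [[0.1158, 0.9933, 0.005], [0.9933, -0.1158, 0.0014], [0.002, 0.0048, -1.0]] [-0.61  0.47 -0.1 ] 0.042626404810838354
```

View pics/s18c.png

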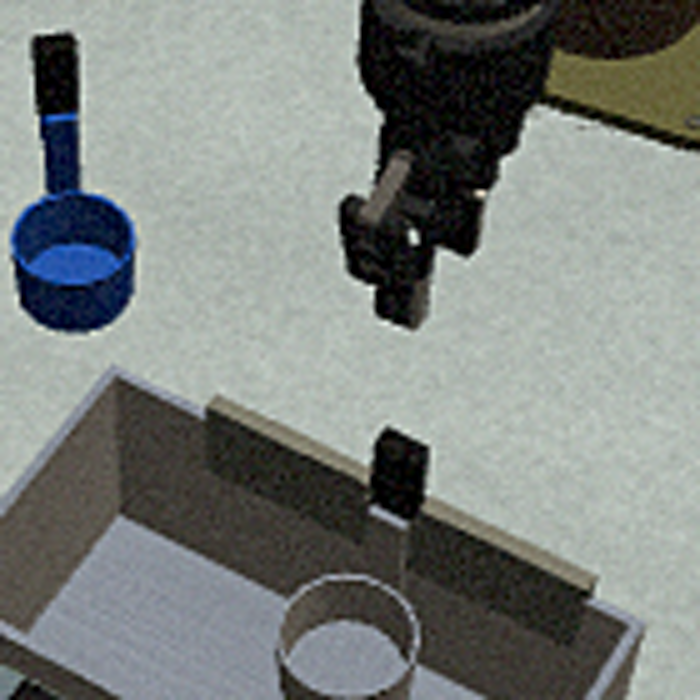

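View pics/w18c.png

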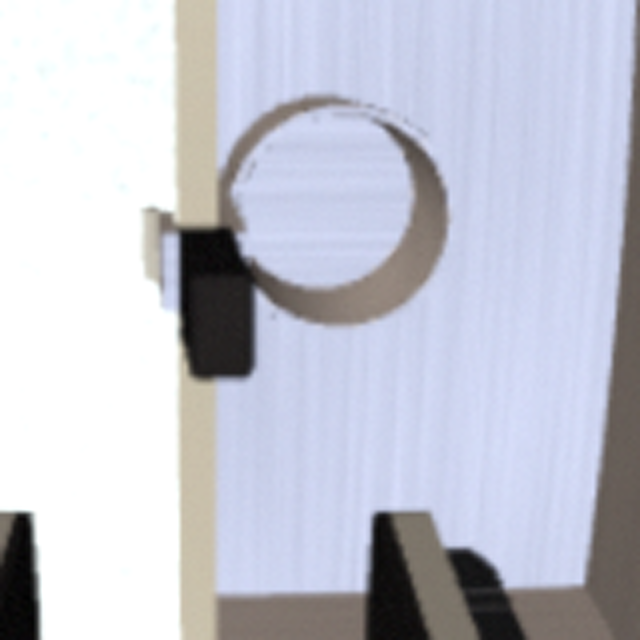

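View pics/s18.png

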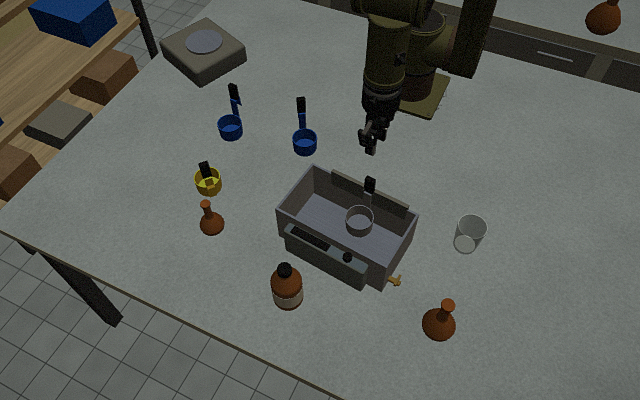

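Run:
```python
from cup import *
d=np.load('w18.npz');W=(d['p'],d['R']);yaw=-.116
from scipy.spatial.transform import Rotation as Ro
A=lambda a:np.array(a,float)/4+[270,110]-.38
obs=[((-.007,.012,.054),A((188,272))),((.007,.012,.054),A((252,272))),((.007,-.012,.054),A((255,377))),((-.007,-.012,.054),A((193,377))),((-.007,.012,.004),A((181,229))),((.007,.012,.004),A((236,229)))]
def f(p):
    R=Ro.from_euler('ZYX',[yaw,p[3],p[4]]).as_matrix()
    return np.concatenate([wproj(p[:3]+R@np.array(l),*W)-o for l,o in obs]+[[ (p[4])*20]])
r=least_squares(f,[.515,.061,.128,.1,0]);print(r.x,r.fun.round(1))
r2=least_squares(lambda q:f([q[0],q[1],.128,q[2],0]),[.515,.061,.1]);print(r2.x)
b=sys_b;c,s=np.cos(b[2]),np.sin(b[2]);w=r2.x[:2]-[.5145+0, .0605];print('rel notch',c*w[0]+s*w[1],-s*w[0]+c*w[1])
# bystanders: compare scene images
a=cv2.imread('pics/scene0.png');e=cv2.imread('pics/s18.png')
D=cv2.GaussianBlur(cv2.absdiff(a,e).max(2),(5,5),0)
for n,(x,y) in dict(beaker=(470,234),fa=(440,320),fb=(211,220),bottle=(287,288)).items():print(n,D[y-30:y+30,x-25:x+25].max())
```

```text
[ 0.51728703  0.05813709  0.11795892  0.04849388 -0.02048866] [ 0.5  0.2  0.5 -0.  -0.5 -0.2 -0.6  0.1  0.1  0.  -0.1 -0.1 -0.4]
[0.51755556 0.06171475 0.04723081]
rel notch 0.0029016856994057796 0.0015467016034587653
beaker 7
fa 14
fb 13
bottle 16
```

Run:
```python
from h import *
print(job_done(),observe()['t'])
```

```text
the job is handed in; nothing more can be done
the job is handed in; nothing more can be done
```

The steel dipping cup is hanging by its hook in the guard's notch, with the cup inside the bath. I released it, backed the arm straight up, and handed the job in at about 15 s. The hand-in reported no verdict.

**How the notch was found:** The wrist and scene cameras both put the notch about 17 mm to the left of the wall's middle. I lowered the hook straight into it, so no sliding along the guard was needed.

**Last checks:**
- **Hook home:** Contact came with the crown about 128 mm above the bench, which is 12 mm below the guard's top. Net upward force at contact was about 8 N, well under the 25 N limit.
- **Position and tilt:** The final wrist picture puts the hook about 3 mm off the wall's middle line, and the cup leans roughly 0.05 rad.
- **Glassware:** The beaker, flasks and bottle look the same in the scene pictures before and after.
- **Robot clear:** The gripper is about 150 mm above where it let go, with no contact force beyond sensor noise.

**One disagreement:** When I let the height vary in that last fit, it gave about 118 mm for the crown, lower than the notch floor allows. One view fixes height poorly, so I went with the 128 mm felt at contact. I took no second picture to confirm the cup was still, beyond waiting about half a second after backing away.

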